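# Pack the bake bar with serving tongs

### The job

Pick up the sprung serving tongs and use them to lift the long bar off the wooden board and set it down gently, lying flat, on the card floor of the takeaway box's empty compartment; feel for that floor, as its height differs from box to box, and let it go only once it rests there. The bar is crumbly food: do not touch it with the gripper, squeeze it hard or put it down anywhere else. Then stand the tongs back on their white rest, along it, and leave all the other things where they are.

Things in the scene. Friction and masses are not known exactly. Their poses are not given: they have to be found in the camera images.
- tongs_grip (a point): Free-standing sprung steel serving tongs, 100 g, 171 mm long, on a heel foot and two blade tips. Point midway between the two black grip pads, 60 mm above the feet; x runs along the tongs to the tips, z up. Each pad: 36 mm long (x), 34 mm high, centred at this height; 60 mm across (y) over both pads when open, closing alike from both sides. Balanced near this point.
- tongs_tips (a point): Point midway between the tongs' blade tips, 80 mm ahead of the grip point and 49 mm lower, 11 mm above the feet. Each blade is 24 mm long (x), 22 mm high (then a 12 mm wide stem up to the arms, 53 to 67 mm above the feet), 4 mm thick. Open, they stand about 60 mm apart inside, 68 mm outside; the gap shrinks about 2 mm per mm of squeeze at the pads.
- tongs_left (a joint): Angle of one tong arm (the other mirrors it): 0 open, 0.2 rad tips shut, about 0.115 rad on the bar (pads then 44 mm across). Hinged 70 mm behind the grip point; the heel foot, 34 mm wide, stands 78 mm behind it, level with the tips. Spring: about 10 N on each pad to start closing, 14 N at the bar, 17 N shut; just under half of any further squeeze reaches the tips.
- bar_center (a point): The long baked bar, 64 mm (its x) by 26 mm (y) by 24 mm high, about 45 g, one of three pastries in a row on the board, lying flat; centre point. It crumbles if the tongs press it with more than about 13 N on a side (about 42 N on each pad of the tongs), or if it is pressed down with more than about 8 N.
- board: Fixed wooden serving board, 150 mm (x) by 250 mm (y), 16 mm high; origin at the centre of its underside. It may be left or right of the rest.
- empty_compartment (a point): Centre of the empty compartment of the black takeaway box, level with its underside; z up. The compartment is 110 mm (x) by 75 mm (y) inside, its rim 35 mm above this point. Its floor is a stiff brown card insert whose top lies somewhere between 4 and 28 mm above this point: the height differs from box to box and is not reported, so feel for it. The clear lid is folded back beyond +x.
- clambox: The takeaway box: 116 mm (x) by 159 mm (y), 35 mm high, walls 3 mm; a wall along x divides it in two; origin at the centre of its underside. The empty compartment is the -y one, a round biscuit lies in the other. Box and board change sides between starts. It is flimsy: neither bar nor tongs may press on it with more than about 8 N.
- rest_top (a point): The white tong rest, a fixed slab 220 mm (x) by 130 mm (y), 8 mm high; centre of its top, on which the tongs stand, tips to +x.
- biscuit_center (a point): Round biscuit on the board, 54 mm across, 16 mm high; centre. Leave alone.
- square_center (a point): Square cake on the board, 44 by 44 mm, 22 mm high; centre. Leave alone.
- packed_center (a point): Round biscuit in the other compartment, 54 mm across, 16 mm high; centre. Leave alone.
- bun_center (a point): White steamed bun on the table beyond the rest, 66 mm across, 41 mm high; centre. Leave alone.
- can_center (a point): Plain drink can standing beyond the rest, 66 mm across, 115 mm high; centre. Leave alone.
- saucecup_center (a point): Small steel sauce cup on the near left, 56 mm across, 30 mm high; centre. Leave alone.
- spoon_grip (a point): Steel spoon, 150 mm, lying on the near right; point on its handle. Leave alone.
Things that resemble listed ones, but are neither listed nor needed, are in the scene too. Leave any blue look-alike of the part that bears tongs_grip alone.

How it is judged:
By the outcome, as a careful person would: the job done as asked, in the order asked, and still so for the second after the job is handed in, with the robot touching nothing.
It also fails if it takes over 59 s, if anything falls off the work surface, if the arm or the gripper's body presses on something with over 40 N, if the wrist force passes 120 N, or if a joint passes its speed limit or range.

### The arm

A 6-joint arm with a two-finger parallel gripper is mounted at the origin on the work surface. World frame = base frame: x ahead of the robot, y to its left, z up, the work surface at z = 0. Lengths are in m, angles in rad, forces in N, time in s.
With the tool pointing down it reaches from about 0.35 to 0.725 m from the base axis. Payload 6 kg.
Tool frame: the origin (TCP) lies between the finger pads; the fingertips stand 14 mm ahead of it and the grasp point (between the pads) lies 5 mm behind it (ctrl.tips_ahead is the distance from the TCP to the fingertips, in m); y points along the fingers, x is the direction in which the jaws open and shut, and the axes are right-handed (so a half turn about y gives the same grasp; the last joint's range is limited). The gripper opens to 85 mm and grips with 20 to 120 N. Pads are 22 mm wide; open, the fingers measure 114 mm over their backs; the gripper's body (76 mm by 85 mm) begins 54 mm behind the grasp point. The pads swing forward as they close: fully open they stand 13 mm farther back than shut.
Start: joints at [1.569, 0.04, 0.085, 0, -1.615, -0.334], TCP at [0.198, 0.566, 0.245] pointing down, gripper open.
Joint ranges: [-2.56, 2.56], [-1.29, 2.01], [-1.08, 1.49], [-3.29, 1.98], [-2.81, -0.18], [-2.99, 2.99]. Speed limits (rad/s): [2.57, 2.57, 3.01, 3.14, 3.14, 3.14].

### API

Orientations are given as a unit quaternion [w, x, y, z].
In Python, from bench import telemetry, vision, ctrl, boxes_of, silhouettes gives the robot as it stands.
- The arm moves only by the tool play_rows, never from a script. Its argument "increments" is one flat list of numbers, 7 for each row, row after row: the shift along the tool's x, y, z in mm, then the turn, a rotation vector about the tool's x, y, z in degrees, then the gripper command: -1 is shut, 1 is fully open, values between are in proportion. A call has exactly 8 rows; each row is the pose to reach, as a shift and turn from the pose measured when the call began, along the tool's axes at that moment; what a row does not reach only later rows make up. A row lasts 1/8 s, in which the tool goes at most 62.5 mm and 10.7 degrees, less where a joint would pass 70% of its speed; a pose out of reach is approached as far as the arm can. A call with a gripper value outside its range is refused whole. The fingers move at their own pace and stop on an object; "grip_force" is the grip in N (left out, the last holds). Time passes only in rows, so rows that repeat a pose let the fingers close, or fill a call up. It gives the time, the measured TCP pose, the force and the opening at its end, in the units of the state.
- telemetry.get_obs(): the state, without advancing time (a new reading comes with each control period).
- vision.grab_frame(name): name is "scene" or "side" or "wrist"; returns the picture (480x640x3 uint8, red, green, blue); there is no depth.
- vision.get_calibration(name): a dict with "camera_matrix" (3x3 intrinsics, pixels), "view" (4x4, takes a point from world to camera coordinates); the wrist camera has in their place "tool_from_camera" (4x4, takes a point from camera to tool coordinates, whose origin is the TCP and whose axes are the tool frame's). Camera axes: x right, y down, z forward; pixel columns grow to the right and rows downward; lengths in m; the calibration is good to about 2 mm. A picture is of the moment at which its call begins: read the wrist's pose just before it. get_calibration takes no time and is no camera call.
- ctrl.finish_job(): hands the job in, once; it reports no verdict.
Trained networks look in the newest picture that a camera, given by its name, has taken for a name from the list of things; names that differ only in an ending like _2 or _b are one class to them, and where a whole thing is asked for, a point or a joint stands for the part that bears it (a point fixed in the world has none). Each returns a list of dicts, best first, with "confidence" (0 to 1); they miss things now and then, are a little off and sometimes report something else, mostly with a low value. They report only what shows in the picture. A call takes as long as a camera call. They do not tell look-alikes from the thing itself.
- boxes_of(camera, label): "extent" ([left, top, right, bottom] in pixels, round what is visible of it).
- silhouettes(camera, label): "pixels" (480x640 bool, what is visible of it) and "extent" ([left, top, right, bottom] in pixels, round what is visible of it).
The state is a dict: "time": time; "joints": joint angles; "dq": joint speeds; "tau": joint torques, N m; "position": TCP position; "tool_rot": TCP orientation; "contact_force": force on the tool from outside, world axes, zero at the start; "torque": the same for the moment, N m; "opening": opening from 0.0 (shut) to 1.0 (fully open).
Only numpy, scipy, OpenCV 4.12 (cv2) and the standard library are available. Lean on these libraries where they do the work, as an engineer would, in place of code of your own. Each camera call takes 0.05 s, during which the arm holds its last target.

## Working session

There is one attempt and no reset: what is moved stays moved. The work goes in short steps, Python scripts to look and compute and a tool call to move; the robot and the scene stay as the last step left them, time stands still between calls to the robot, and variables do not carry over. Pictures are saved under pics/ and viewed, and the job is handed in when it is done.

Besides the shell and the picture viewer there is one more tool, called after "Request:" as name(argument=value, ...), one argument or row to a line, values as JSON. play_rows: Moves the arm, as the interface text tells. Its arguments: {"type":"object","properties":{"increments":{"type":"array","items":{"type":"number"}},"grip_force":{"type":"number"}},"required":["increments"]}

```bash
ls; mkdir -p pics; python3 - <<'E'
from bench import telemetry, vision, ctrl
import cv2
for n in ("scene","side","wrist"):
    im=vision.grab_frame(n); cv2.imwrite(f"pics/a_{n}.png",im[:,:,::-1])
    c=vision.get_calibration(n); print(n,{k:v for k,v in c.items()})
o=telemetry.get_obs(); print(o)
E
```

```text
pics
scene {'camera_matrix': array([[576.8827041 ,   0.        , 314.14674461],
       [  0.        , 576.8827041 , 239.73885822],
       [  0.        ,   0.        ,   1.        ]]), 'view': array([[-0.72296846,  0.69086449, -0.00478177,  0.37384512],
       [ 0.43608397,  0.45095835, -0.77876013, -0.14704796],
       [-0.53586134, -0.56510427, -0.62730359,  1.92093131],
       [ 0.        ,  0.        ,  0.        ,  1.        ]])}
side {'camera_matrix': array([[435.99260235,   0.        , 313.53259248],
       [  0.        , 435.99260235, 247.52736286],
       [  0.        ,   0.        ,   1.        ]]), 'view': array([[ 0.99274398, -0.11988944,  0.00926867, -0.50197621],
       [-0.05820066, -0.54651699, -0.83542317,  0.07110441],
       [ 0.1052239 ,  0.82882188, -0.5495291 ,  1.04851082],
       [ 0.        ,  0.        ,  0.        ,  1.        ]])}
wrist {'camera_matrix': array([[334.51020328,   0.        , 322.11467268],
       [  0.        , 334.51020328, 242.06074999],
       [  0.        ,   0.        ,   1.        ]]), 'tool_from_camera': array([[ 9.99998723e-01, -1.506
[... 262 characters left out ...]
00,  0.00000000e+00,
         1.00000000e+00]])}
{'time': 0.15, 'joints': array([ 1.56871615e+00,  4.06485864e-02,  8.40587375e-02, -3.04551860e-04,
       -1.61549691e+00, -3.33689800e-01]), 'dq': array([ 0.00022945, -0.00357841,  0.00256348,  0.00126084,  0.00180741,
        0.0003792 ]), 'tau': array([-1.94192391e-03, -3.68618131e+01,  3.47695363e+01,  6.93616748e+00,
       -4.34975373e-03,  3.35785288e-06]), 'position': array([0.19757716, 0.56629481, 0.24453901]), 'tool_rot': array([-0.40907273,  0.40977776, -0.57620708,  0.57682501]), 'contact_force': array([ 0.63818032,  0.41274932, -0.16654311]), 'torque': array([-0.00304133, -0.01490072,  0.01123879]), 'opening': 0.9995517939831267}
```

View pics/a_scene.png

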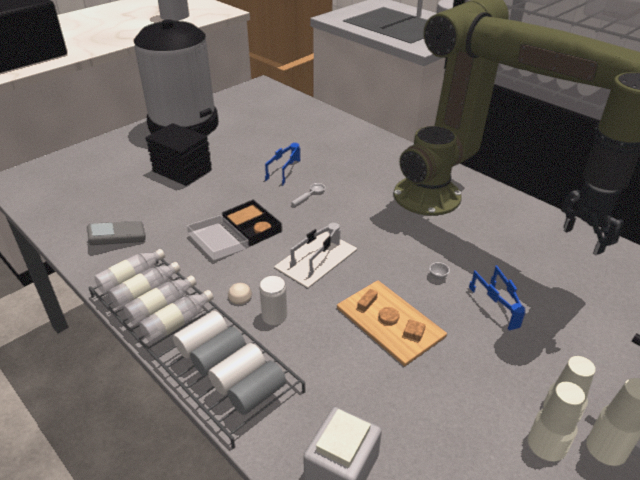

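View pics/a_side.png

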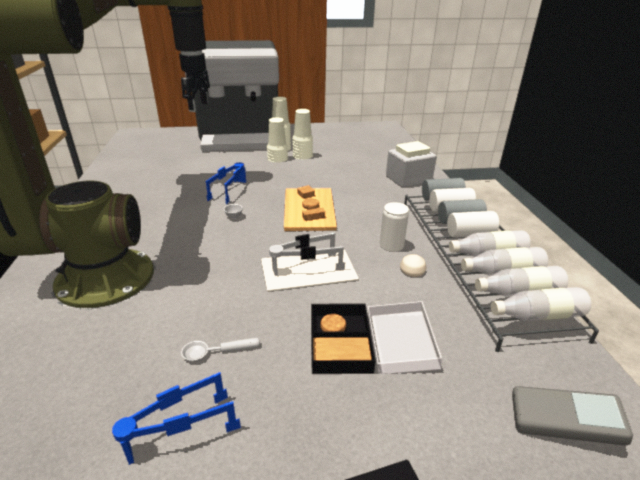

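View pics/a_wrist.png

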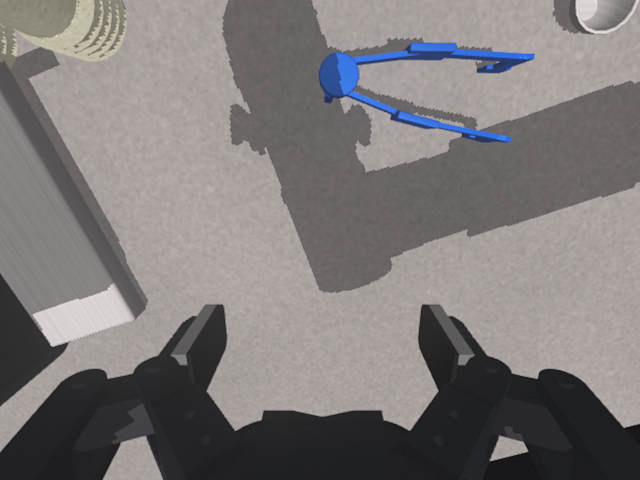

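```bash
cat > h.py <<'E'
import numpy as np, cv2
from bench import telemetry, vision, ctrl, boxes_of, silhouettes
from scipy.spatial.transform import Rotation as R
def cam(n,obs=None):
    c=vision.get_calibration(n); K=c["camera_matrix"]
    if "view" in c: return K,c["view"]
    T=np.eye(4); q=obs["tool_rot"]; T[:3,:3]=R.from_quat([q[1],q[2],q[3],q[0]]).as_matrix(); T[:3,3]=obs["position"]
    return K,np.linalg.inv(T@c["tool_from_camera"])
def proj(C,P):
    K,V=C; P=np.atleast_2d(P); p=(V[:3,:3]@P.T).T+V[:3,3]; p=p@K.T; return p[:,:2]/p[:,2:]
def ray(C,uv,z):
    K,V=C; d=V[:3,:3].T@np.linalg.inv(K)@np.array([uv[0],uv[1],1.]); o=-V[:3,:3].T@V[:3,3]
    return o+d*(z-o[2])/d[2]
def Rm(obs):
    q=obs["tool_rot"]; return R.from_quat([q[1],q[2],q[3],q[0]]).as_matrix()
def crop(im,x0,y0,x1,y1,s,name):
    c=cv2.resize(im[y0:y1,x0:x1,::-1],None,fx=s,fy=s,interpolation=cv2.INTER_CUBIC); cv2.imwrite(name,c)
E
python3 - <<'E'
from h import *
a=cv2.imread("pics/a_scene.png")[:,:,::-1];b=cv2.imread("pics/a_side.png")[:,:,::-1]
crop(a,180,190,460,370,2.8,"pics/b_scene.png"); crop(b,240,160,450,390,2.6,"pics/b_side.png")
print(Rm(telemetry.get_obs()).round(3))
for n in("scene","side"):
    C=cam(n); vision.grab_frame(n)
    for l in("bar_center","square_center","biscuit_center","tongs_grip","tongs_tips","board","rest_top","clambox","empty_compartment"):
        r=boxes_of(n,l)
        for d in r[:4]:
            e=d["extent"]; u=((e[0]+e[2])/2,(e[1]+e[3])/2); print(n,l,round(d["confidence"],2),np.round(e),ray(C,u,0.02).round(3))
print(telemetry.get_obs()["time"])
E
```

```text
[[-0.329 -0.     0.944]
 [-0.944 -0.001 -0.329]
 [ 0.001 -1.     0.   ]]
scene bar_center 0.57 [358. 290. 376. 309.] [0.52  0.204 0.02 ]
scene square_center 0.88 [405. 323. 426. 340.] [0.517 0.363 0.02 ]
scene biscuit_center 0.81 [378. 311. 399. 324.] [0.528 0.286 0.02 ]
scene tongs_grip 0.69 [471. 266. 524. 333.] [0.274 0.442 0.02 ]
scene tongs_grip 0.64 [289. 224. 342. 279.] [ 0.483 -0.029  0.02 ]
scene tongs_grip 0.56 [268. 146. 303. 185.] [ 0.232 -0.446  0.02 ]
scene tongs_grip 0.56 [308. 229. 336. 276.] [ 0.473 -0.013  0.02 ]
scene tongs_tips 0.96 [469. 267. 525. 328.] [0.269 0.436 0.02 ]
scene tongs_tips 0.73 [290. 224. 342. 277.] [ 0.48  -0.031  0.02 ]
scene tongs_tips 0.66 [264. 140. 301. 184.] [ 0.223 -0.47   0.02 ]
scene board 0.73 [255. 221. 271. 230.] [ 0.513 -0.232  0.02 ]
scene board 0.59 [334. 283. 449. 366.] [0.542 0.307 0.02 ]
scene rest_top 0.96 [274. 231. 357. 288.] [ 0.507 -0.005  0.02 ]
scene clambox 0.85 [187. 199. 283. 259.] [ 0.586 -0.276  0.02 ]
scene clambox 0.67 [377. 310. 400. 325.] [0.529 0.286 0.02 ]
scene empty_compartment 0.76 [188. 199. 278. 260.] [ 0
[... 157 characters left out ...]
cuit_center 0.69 [299. 196. 319. 211.] [0.526 0.289 0.02 ]
side tongs_grip 0.9 [113. 371. 242. 460.] [ 0.231 -0.425  0.02 ]
side tongs_grip 0.75 [206. 163. 244. 198.] [0.264 0.485 0.02 ]
side tongs_tips 0.96 [109. 370. 239. 466.] [ 0.226 -0.429  0.02 ]
side tongs_tips 0.88 [274. 235. 342. 274.] [0.493 0.014 0.02 ]
side tongs_tips 0.77 [205. 163. 244. 205.] [0.264 0.459 0.02 ]
side board 0.6 [282. 190. 338. 230.] [0.525 0.25  0.02 ]
side rest_top 0.94 [264. 255. 362. 292.] [ 0.496 -0.065  0.02 ]
side clambox 0.58 [179. 341. 260. 361.] [ 0.291 -0.29   0.02 ]
side clambox 0.19 [268. 234. 346. 275.] [0.491 0.015 0.02 ]
side empty_compartment 0.77 [308. 299. 443. 372.] [ 0.596 -0.284  0.02 ]
1.15
```

View pics/b_scene.png

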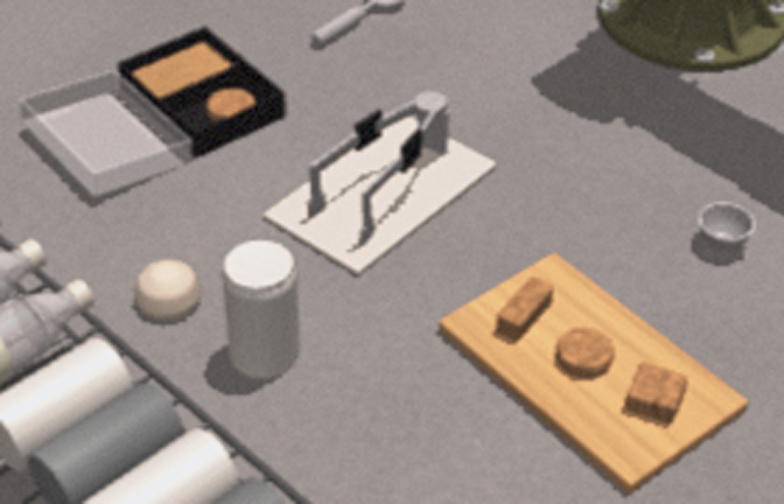

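View pics/b_side.png

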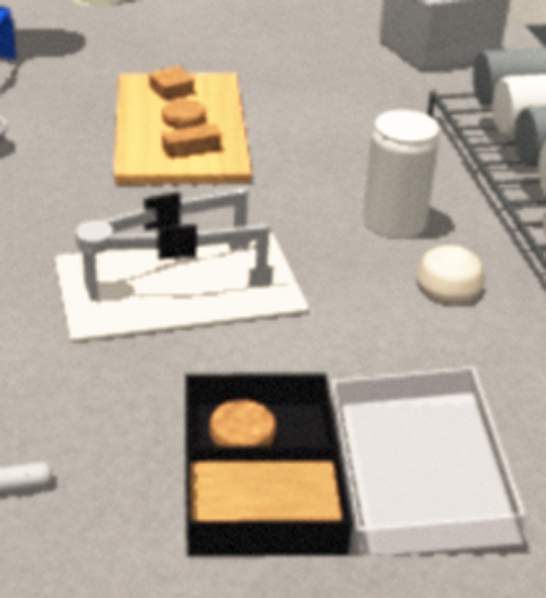

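Three tongs are visible. In the scene picture, two are blue look-alikes at (497,300) and (284,165). The steel one with black pads stands on the white rest at (315,250), and it is the one meant (the crop confirms this). The long bar is at scene (368,298), the end pastry nearest the rest. The empty compartment, with its brown card floor, is at scene (245,214). Next I'll take a look from above.

Request:
play_rows(
  increments=[60, -10, 60, 0, -3, 0, 1, 120, -20, 120, 0, -6, 0, 1, 180, -30, 180, 0, -9, 0, 1, 220, -40, 225, 0, -11, 0, 1, 265, -45, 270, 0, -13, 0, 1, 310, -50, 315, 0, -15, 0, 1, 355, -55, 360, 0, -17, 0, 1, 400, -55, 410, 0, -19, 0, 1],
  grip_force=28,
)

```text
time: 2.15
position: [0.4186, 0.1191, 0.2978]
tool_rot: [-0.5, 0.499, -0.501, 0.501]
contact_force: [1.6, 0.9, 0.1]
opening: 1.001
```

```bash
python3 - <<'E'
from h import *
o=telemetry.get_obs(); print(o["time"],o["position"],Rm(o).round(3),o["contact_force"])
im=vision.grab_frame("wrist"); cv2.imwrite("pics/c_wrist.png",im[:,:,::-1])
E
```

```text
2.15 [0.4186447  0.11907864 0.29778745] [[-0.002  0.002  1.   ]
 [-1.     0.001 -0.002]
 [-0.001 -1.     0.002]] [1.63115283 0.86955732 0.1491628 ]
```

View pics/c_wrist.png

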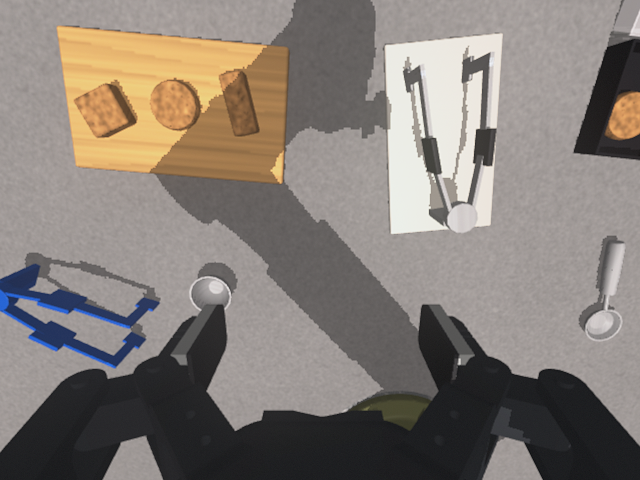

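```bash
python3 - <<'E'
from h import *
im=cv2.imread("pics/c_wrist.png")[:,:,::-1]
crop(im,200,50,300,160,5,"pics/c1.png"); crop(im,370,20,520,250,2.6,"pics/c2.png")
o=telemetry.get_obs(); C=cam("wrist",o)
def P(l,pts,z):
    w=np.array([ray(C,p,z) for p in pts]); c=w.mean(0); e=(w[0]+w[1]-w[2]-w[3])[:2]
    print(l,w[:,:2].round(3).tolist(),c.round(4),"yaw x",np.degrees(np.arctan2(e[1],e[0])).round(1),[np.linalg.norm(w[i]-w[(i+1)%4]).round(3) for i in range(4)])
P("rest",[(385,44),(502,34),(491,225),(391,234)],.008)
P("board",[(57,26),(288,46),(283,183),(77,166)],.016)
P("bartop",[(219,72),(244,69),(258,131),(236,136)],.04)
E
```

```text
rest [[0.595, 0.041], [0.603, -0.087], [0.386, -0.107], [0.375, 0.022]] [ 0.4895 -0.0328  0.008 ] yaw x 5.0 [np.float64(0.129), np.float64(0.218), np.float64(0.13), np.float64(0.221)]
board [[0.613, 0.394], [0.592, 0.148], [0.443, 0.16], [0.466, 0.407]] [0.5284 0.2772 0.016 ] yaw x -4.8 [np.float64(0.247), np.float64(0.149), np.float64(0.248), np.float64(0.147)]
bartop [[0.563, 0.219], [0.565, 0.193], [0.504, 0.182], [0.499, 0.207]] [0.5327 0.2001 0.04  ] yaw x 10.2 [np.float64(0.027), np.float64(0.062), np.float64(0.025), np.float64(0.065)]
```

View pics/c1.png

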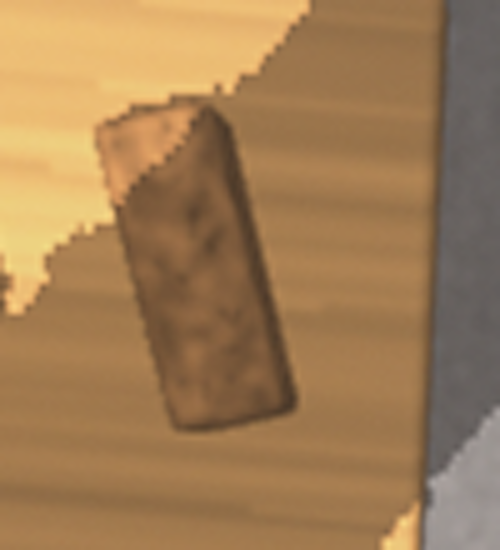

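View pics/c2.png

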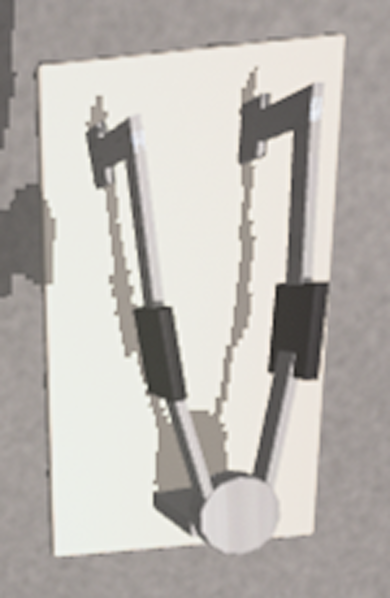

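```bash
python3 - <<'E'
from h import *
o=telemetry.get_obs(); C=cam("wrist",o)
for p,z in [((431,155),.07),((485,146),.07),((462,218),.078),((409,77),.02),((468,67),.02)]: print(ray(C,p,z).round(3))
E
```

```text
[ 0.478 -0.001  0.07 ]
[ 0.487 -0.056  0.07 ]
[ 0.413 -0.038  0.078]
[0.559 0.015 0.02 ]
[ 0.569 -0.049  0.02 ]
```

Request:
play_rows(
  increments=[30, 10, 0, 0, -1, 0, 1, 60, 20, 5, 0, -2, 0, 1, 100, 40, 10, 0, -4, 0, 1, 149, 55, 12, 0, -6, 0, 1, 149, 60, 12, 0, -6, 0, 1, 149, 60, 12, 0, -6, 0, 1, 149, 60, 12, 0, -6, 0, 1, 149, 60, 12, 0, -6, 0, 1],
)

```text
time: 3.2
position: [0.432, -0.0352, 0.239]
tool_rot: [0.525, -0.524, 0.474, -0.476]
contact_force: [-0.3, 0.1, 0.7]
opening: 0.999
```

```bash
python3 - <<'E'
from h import *
o=telemetry.get_obs(); print(o["time"],o["position"],Rm(o).round(3),o["contact_force"])
im=vision.grab_frame("wrist"); cv2.imwrite("pics/d_wrist.png",im[:,:,::-1])
crop(im,220,0,460,280,2.1,"pics/d1.png")
E
```

```text
3.2 [ 0.43201582 -0.03521365  0.23900328] [[ 0.099  0.003  0.995]
 [-0.995 -0.001  0.099]
 [ 0.001 -1.     0.003]] [-0.27945024  0.09974978  0.70299007]
```

View pics/d_wrist.png

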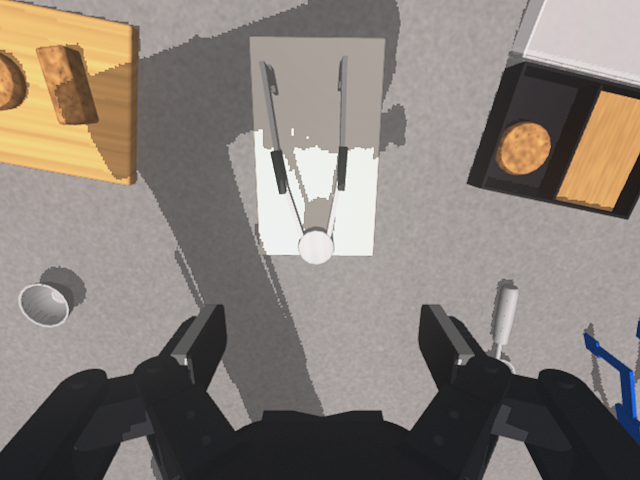

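View pics/d1.png

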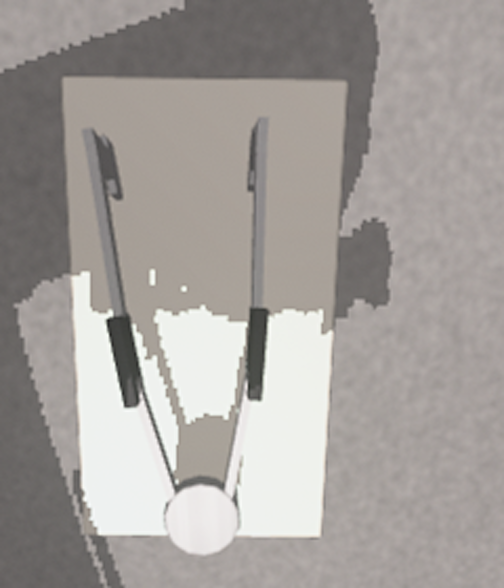

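```bash
python3 - <<'E'
from h import *
o=telemetry.get_obs(); C=cam("wrist",o)
f=lambda x,y:(x/2.1+220,y/2.1)
tl=ray(C,f(89,130),.075);tr=ray(C,f(264,119),.075);h=ray(C,f(202,515),.08)
pls=[ray(C,f(*p),.085) for p in((108,319),(131,316),(139,384),(123,384))]
prs=[ray(C,f(*p),.085) for p in((251,308),(267,308),(262,380),(249,380))]
pl=np.mean(pls,0);pr=np.mean(prs,0)
print(tl,tr,h,pl,pr); m=(tl+tr)/2; d=m-h; print("yaw hub-tips",np.degrees(np.arctan2(d[1],d[0])))
g=(pl+pr)/2; print("grip",g, np.linalg.norm(pl-pr)); e=pl-pr; print("yaw pads",np.degrees(np.arctan2(-e[0],e[1])), "tips",np.degrees(np.arctan2(-(tl-tr)[0],(tl-tr)[1])))
y=np.arctan2(d[1],d[0]); print("grip from hub+70", h[:2]+.07*np.array([np.cos(y),np.sin(y)]), np.linalg.norm(d[:2]))
P=[ray(C,p,.008) for p in((249,38),(385,38),(373,256),(261,256))]
c=np.mean(P,0); e=P[0]+P[1]-P[2]-P[3]; print("rest",c,np.degrees(np.arctan2(e[1],e[0])))
P=[ray(C,p,.04) for p in((36,49),(78,42),(98,120),(58,126))]
# projected wireframe check
def wire(g,yaw,z0,sq=0):
    Rz=R.from_euler("z",yaw,degrees=True).as_matrix()
    L=[]
    for s in(1,-1):
        L+= [[-18,s*30,77],[18,s*30,77],[80,s*34,67],[80,s*34,0]]
    L+=[[-70,0,70]]
    return np.array([Rz@(np.array(l)/1000)+[g[0],g[1],z0] for l in L])
print(proj(C,wire(g,np.degrees(y),.008)).round(0).tolist())
print(Rm(o)[:,0])
E
```

```text
[0.56002199 0.02373094 0.075     ] [ 0.57007285 -0.04104539  0.075     ] [ 0.41455375 -0.03224459  0.08      ] [0.4812869  0.00431286 0.085     ] [ 0.4889179  -0.04735223  0.085     ]
yaw hub-tips 8.907685536293545
grip [ 0.4851024  -0.02151968  0.085     ] 0.052225603778821364
yaw pads 8.401920386502834 tips 8.819822543131375
grip from hub+70 [ 0.48370948 -0.02140558] 0.15233092128078354
rest [ 0.4872511  -0.02537218  0.008     ] 5.313590986496955
[[277.0, 189.0], [273.0, 145.0], [261.0, 63.0], [273.0, 77.0], [348.0, 185.0], [346.0, 141.0], [348.0, 58.0], [343.0, 73.0], [316.0, 243.0]]
[ 0.09852299 -0.99513365  0.00149636]
```

Request:
play_rows(
  increments=[-4, 15, 25, 0, -1.5, 0, 1, -8.5, 35, 53, 0, -3.2, 0, 1, -8.5, 70, 53, 0, -3.2, 0, 1, -8.5, 110, 53, 0, -3.2, 0, 1, -8.5, 150, 53, 0, -3.2, 0, 1, -8.5, 170, 53, 0, -3.2, 0, 1, -8.5, 179, 53, 0, -3.2, 0, 1, -8.5, 179, 53, 0, -3.2, 0, 1],
)

```text
time: 4.25
position: [0.4845, -0.0216, 0.0602]
tool_rot: [0.537, -0.537, 0.459, -0.461]
contact_force: [0.3, -0.3, 0.7]
opening: 1.004
```

```bash
python3 - <<'E'
from h import *
o=telemetry.get_obs(); print(o["time"],o["position"],Rm(o).round(3),o["contact_force"])
im=vision.grab_frame("wrist"); cv2.imwrite("pics/e_wrist.png",im[:,:,::-1])
im=vision.grab_frame("side"); crop(im,220,180,400,310,4,"pics/e_side.png")
E
```

```text
4.25 [ 0.48448247 -0.0216264   0.06021666] [[ 0.154  0.003  0.988]
 [-0.988 -0.001  0.154]
 [ 0.002 -1.     0.002]] [ 0.2944084  -0.33392481  0.67617908]
```

View pics/e_wrist.png

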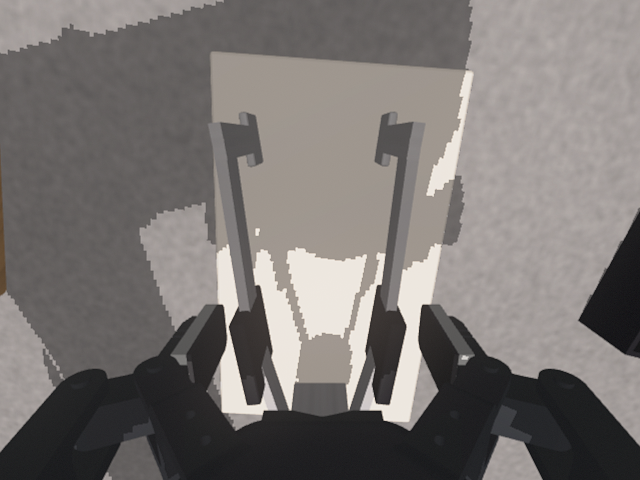

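View pics/e_side.png

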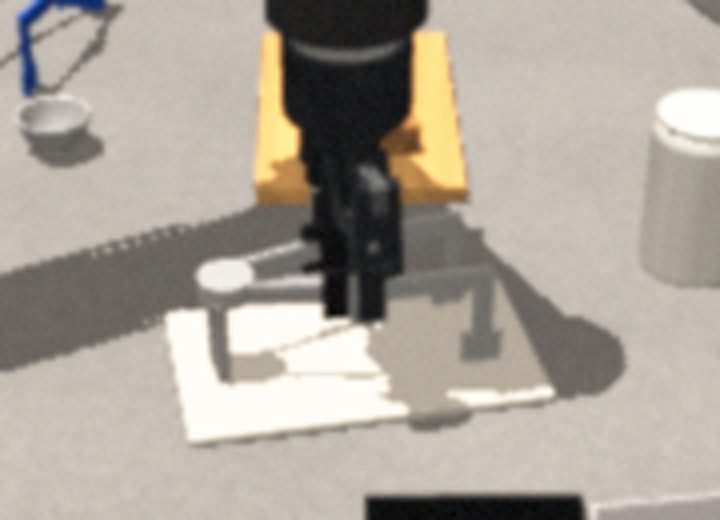

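```bash
python3 - <<'E'
from h import *
o=telemetry.get_obs(); C=cam("wrist",o); S=cam("side")
Rt=Rm(o);p=o["position"]
def w(l): return p+Rt@np.array(l)/1000
for nm,l in dict(tongpad_front_top_in=(-26,-25,18),out=(-30,-25,18),rear_top=(-26,-25,-18),tipTop=(-34,-15,80),tipBot=(-30,52,80),hub=(0,-18,-70),fingertip_front=(-42,1,11),fingertip_rear=(-42,1,-11)).items():
    print(nm,proj(C,w(l)).round(0),((proj(S,w(l))-[220,180])*4).round(0))
E
```

```text
tongpad_front_top_in [[248. 315.]] [[363. 214.]]
out [[237. 315.]] [[361. 211.]]
rear_top [[254. 397.]] [[305. 223.]]
tipTop [[216. 131.]] [[455. 208.]]
tipBot [[263. 132.]] [[454. 300.]]
hub [[322. 478.]] [[230. 268.]]
fingertip_front [[225. 299.]] [[345. 239.]]
fingertip_rear [[229. 342.]] [[311. 244.]]
```

Request:
play_rows(
  increments=[0, 0, 0, 0, 0, 0, 0.6, 0, 0, 0, 0, 0, 0, 0.4, 0, 0, 0, 0, 0, 0, 0.29, 0, 0, 0, 0, 0, 0, 0.29, 0, 0, 0, 0, 0, 0, 0.29, 0, 0, 0, 0, 0, 0, 0.29, 0, 0, 0, 0, 0, 0, 0.29, 0, 0, 0, 0, 0, 0, 0.29],
  grip_force=28,
)

```text
time: 5.35
position: [0.4866, -0.0216, 0.0638]
tool_rot: [0.539, -0.535, 0.457, -0.462]
contact_force: [-0.4, 0.8, 8.0]
opening: 0.652
```

```bash
python3 - <<'E'
from h import *
o=telemetry.get_obs(); print(o["time"],o["position"],Rm(o).round(3),o["contact_force"],o["opening"],o["opening"]*85)
im=vision.grab_frame("wrist"); cv2.imwrite("pics/f_wrist.png",im[:,:,::-1])
E
```

```text
5.35 [ 0.48661567 -0.02156712  0.06379819] [[ 0.155  0.009  0.988]
 [-0.988 -0.001  0.155]
 [ 0.002 -1.     0.009]] [-0.42260515  0.8320118   7.95768209] 0.6519866111712034 55.41886194955229
```

View pics/f_wrist.png

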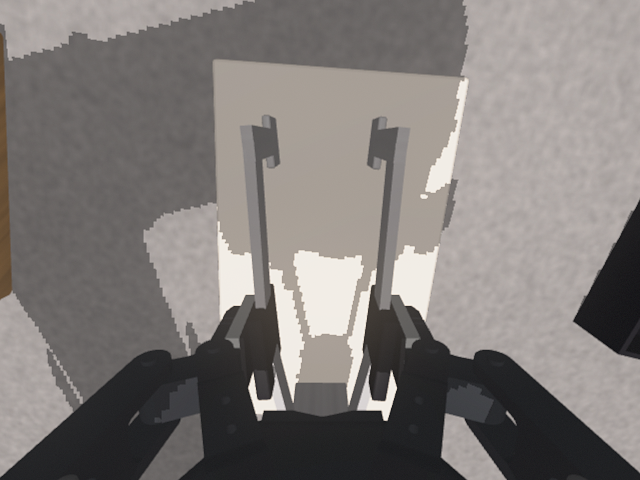

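Request:
play_rows(
  increments=[0, -10, 0, 0, 0, 0, 0.29, 0, -35, 0, 0, 0, 0, 0.29, -10, -60, 0, 0, 0, 0, 0.29, -55, -85, -8, 0, -0.5, 0, 0.29, -105, -106, -16, 0, -1, 0, 0.29, -160, -106, -24, 0, -1, 0, 0.29, -200, -106, -34, 0, -1, 0, 0.29, -213, -106, -34, 0, -1, 0, 0.29],
)

```text
time: 6.4
position: [0.4182, 0.1855, 0.1694]
tool_rot: [0.544, -0.54, 0.452, -0.457]
contact_force: [0.4, -0.7, -1.4]
opening: 0.643
```

Request:
play_rows(
  increments=[0, 0, 0, 0, 0, 0, 0.29, 0, 0, 0, 0, 0, 0, 0.29, 0, 0, 0, 0, 0, 0, 0.29, 0, 0, 0, 0, 0, 0, 0.29, 0, 0, 0, 0, 0, 0, 0.29, 0, 0, 0, 0, 0, 0, 0.29, 0, 0, 0, 0, 0, 0, 0.29, 0, 0, 0, 0, 0, 0, 0.29],
)

```text
time: 7.4
position: [0.4182, 0.1855, 0.1695]
tool_rot: [0.544, -0.54, 0.452, -0.457]
contact_force: [-0.2, -0.4, -2.3]
opening: 0.646
```

```bash
python3 - <<'E'
from h import *
o=telemetry.get_obs(); print(o["time"],o["position"],Rm(o).round(3),o["contact_force"],o["torque"],o["opening"]*85)
im=vision.grab_frame("wrist"); cv2.imwrite("pics/g_wrist.png",im[:,:,::-1])
im=vision.grab_frame("side"); crop(im,220,100,400,250,4,"pics/g_side.png")
E
```

```text
7.4 [0.41822403 0.18549311 0.16945513] [[ 0.175  0.009  0.985]
 [-0.985 -0.     0.175]
 [ 0.002 -1.     0.009]] [-0.23233588 -0.44186844 -2.29319621] [-0.02296737  0.0630151   0.03147298] 54.94262718074367
```

View pics/g_wrist.png

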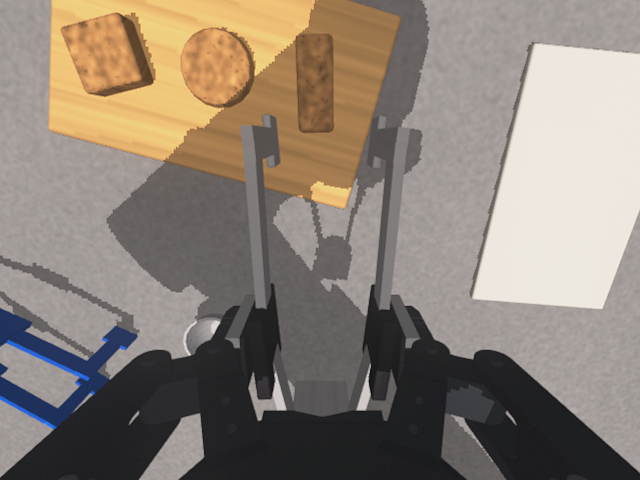

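View pics/g_side.png

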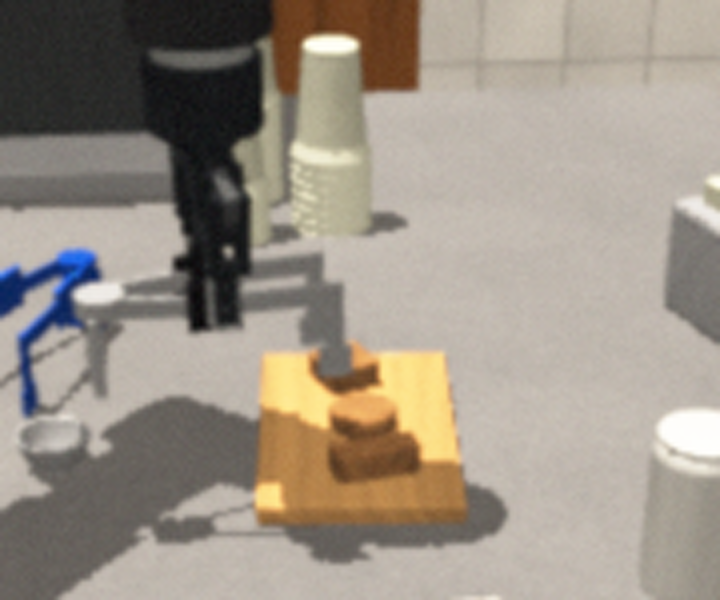

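```bash
python3 - <<'E'
from h import *
im=cv2.imread("pics/g_wrist.png")[:,:,::-1]
crop(im,230,10,430,190,4,"pics/g1.png")
c=vision.get_calibration("wrist");K=c["camera_matrix"];T=c["tool_from_camera"]
def tray(uv,y):
    d=T[:3,:3]@np.linalg.inv(K)@np.array([*uv,1.]); o=T[:3,3]; return (o+d*(y-o[1])/d[1])*1000
for uv,y in [((250,126),-.0112),((402,128),-.0112),((269,114),.0338),((275,166),.0338),((375,118),.0338),((372,167),.0338)]: print(uv,tray(uv,y).round(1))
o=telemetry.get_obs(); C=cam("wrist",o)
P=np.array([ray(C,p,.04) for p in((296,34),(332,34),(334,132),(298,132))]); print(P.round(4),P.mean(0)); e=P[0]+P[1]-P[2]-P[3]; print(np.degrees(np.arctan2(e[1],e[0])),[np.linalg.norm(P[i]-P[(i+1)%4]).round(4) for i in range(4)])
P=np.array([ray(C,p,.008) for p in((533,42),(473,297),(602,308))]);print(P.round(4))
E
```

```text
(250, 126) [-23.8 -11.2  81.5]
(402, 128) [ 27.1 -11.2  80.8]
(269, 114) [-23.9  33.8  87.6]
(275, 166) [-22.2  33.8  64.4]
(375, 118) [24.7 33.8 85.9]
(372, 167) [24.3 33.8 63.8]
[[0.5578 0.2275 0.04  ]
 [0.5621 0.2034 0.04  ]
 [0.5    0.1904 0.04  ]
 [0.4954 0.2165 0.04  ]] [0.52883495 0.20946553 0.04      ]
10.913764988059368 [np.float64(0.0245), np.float64(0.0634), np.float64(0.0266), np.float64(0.0634)]
[[ 0.5921  0.0503  0.008 ]
 [ 0.3752  0.0293  0.008 ]
 [ 0.3855 -0.0988  0.008 ]]
```

View pics/g1.png

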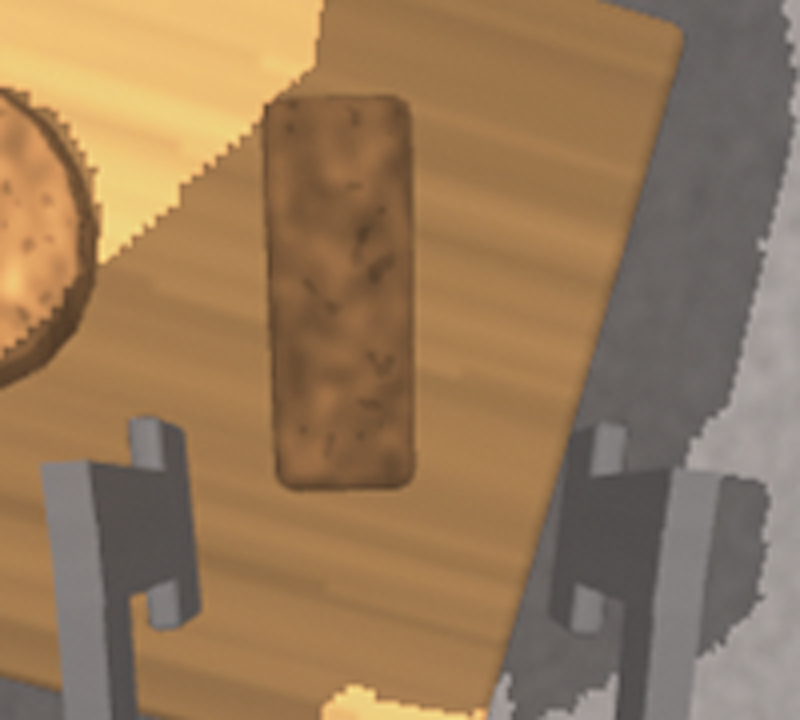

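Request:
play_rows(
  increments=[-2, 5, 18, 0, -0.4, 0, 0.29, -4.2, 15, 37, 0, -0.8, 0, 0.29, -4.2, 30, 37, 0, -0.8, 0, 0.29, -4.2, 50, 37, 0, -0.8, 0, 0.29, -4.2, 68, 37, 0, -0.8, 0, 0.29, -4.2, 80, 37, 0, -0.8, 0, 0.29, -4.2, 86, 37, 0, -0.8, 0, 0.29, -4.2, 86, 37, 0, -0.8, 0, 0.29],
)

```text
time: 8.5
position: [0.4547, 0.1961, 0.0838]
tool_rot: [0.547, -0.543, 0.448, -0.453]
contact_force: [0.3, -0.2, -0.9]
opening: 0.645
```

```bash
python3 - <<'E'
from h import *
o=telemetry.get_obs(); print(o["time"],o["position"],Rm(o).round(3),o["contact_force"],o["torque"],o["opening"]*85)
im=vision.grab_frame("wrist"); crop(im,200,20,440,200,3.3,"pics/h_wrist.png")
im=vision.grab_frame("side"); crop(im,220,120,400,250,4,"pics/h_side.png")
E
```

```text
8.5 [0.45468466 0.19606297 0.08376604] [[ 0.189  0.009  0.982]
 [-0.982 -0.     0.189]
 [ 0.002 -1.     0.009]] [ 0.34662728 -0.17423608 -0.90107093] [ 0.02061315 -0.0080093   0.01726673] 54.83973915196711
```

View pics/h_wrist.png

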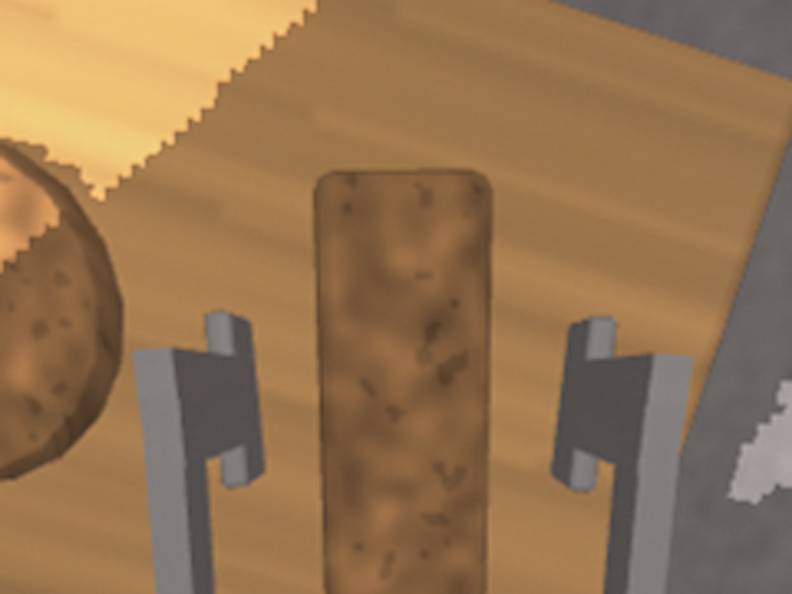

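View pics/h_side.png

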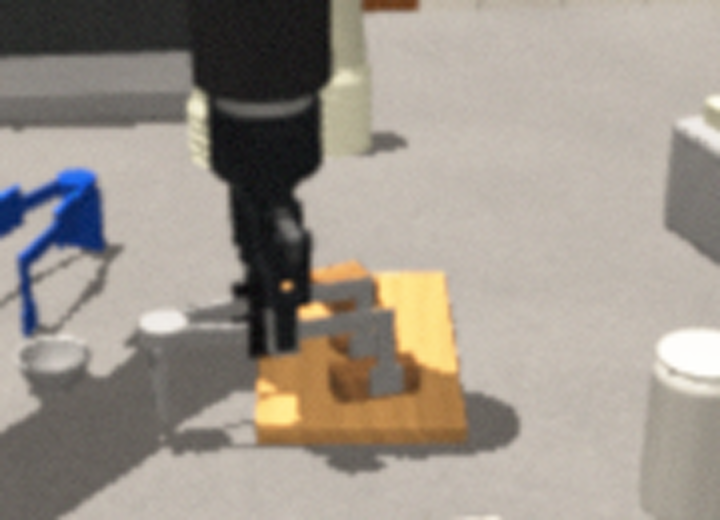

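```bash
python3 - <<'E'
from h import *
c=vision.get_calibration("wrist");K=c["camera_matrix"];T=c["tool_from_camera"]
def tray(uv,y):
    d=T[:3,:3]@np.linalg.inv(K)@np.array([*uv,1.]); o=T[:3,3]; return (o+d*(y-o[1])/d[1])*1000
f=lambda x,y:(x/3.3+200,y/3.3+20)
for p,y in [((315,176),.0438),((493,176),.0438),((326,590),.0438),((486,590),.0438),((222,312),.0338),((240,488),.0338),((600,317),.0338),((575,490),.0338)]: print(p,tray(f(*p),y).round(1))
E
```

```text
(315, 176) [-12.1  43.8 106. ]
(493, 176) [ 13.2  43.8 105.9]
(326, 590) [-11.8  43.8  46.7]
(486, 590) [13.5 43.8 46.6]
(222, 312) [-24.7  33.8  87.4]
(240, 488) [-23.3  33.8  63.5]
(600, 317) [27.7 33.8 86.7]
(575, 490) [25.4 33.8 63.1]
```

Request:
play_rows(
  increments=[0, 2, -1, 0, 0, 0, 0.29, 0, 5, -1, 0, 0, 0, 0.29, 0, 7, -1, 0, 0, 0, 0.29, 0, 7, -1, 0, 0, 0, 0.24, 0, 7, -1, 0, 0, 0, 0.19, 0, 7, -1, 0, 0, 0, 0.14, 0, 7, -1, 0, 0, 0, 0.1, 0, 7, -1, 0, 0, 0, 0.1],
  grip_force=28,
)

```text
time: 9.6
position: [0.4541, 0.1961, 0.0775]
tool_rot: [0.547, -0.543, 0.448, -0.453]
contact_force: [0.4, -0.2, -1.9]
opening: 0.554
```

```bash
python3 - <<'E'
from h import *
o=telemetry.get_obs(); print(o["time"],o["position"],Rm(o).round(3),o["contact_force"],o["torque"],o["opening"]*85)
im=vision.grab_frame("wrist"); crop(im,200,20,440,200,3.3,"pics/i_wrist.png")
im=vision.grab_frame("side"); crop(im,220,120,400,250,4,"pics/i_side.png")
E
```

```text
9.6 [0.45409975 0.19612877 0.07747996] [[ 0.189  0.01   0.982]
 [-0.982  0.     0.189]
 [ 0.002 -1.     0.01 ]] [ 0.38948238 -0.20449055 -1.85112407] [0.01273487 0.0020137  0.03591782] 47.1103885890398
```

View pics/i_wrist.png

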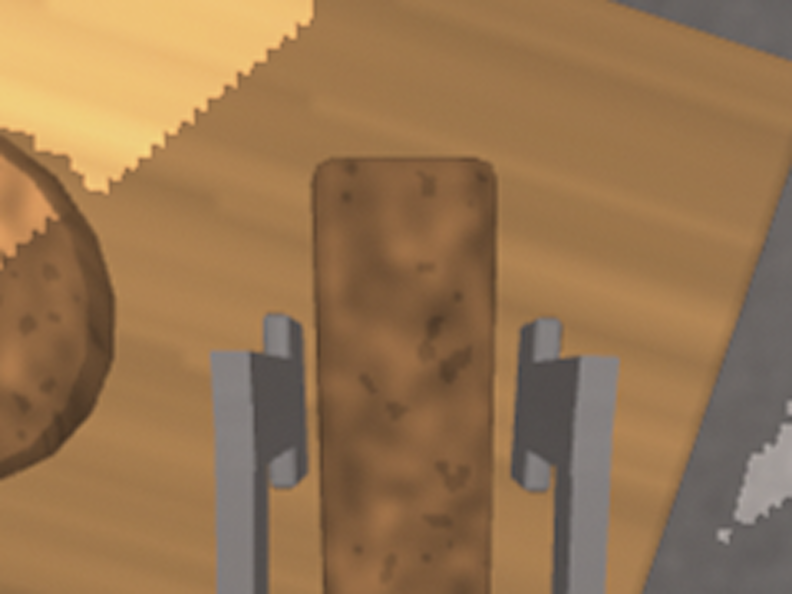

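View pics/i_side.png

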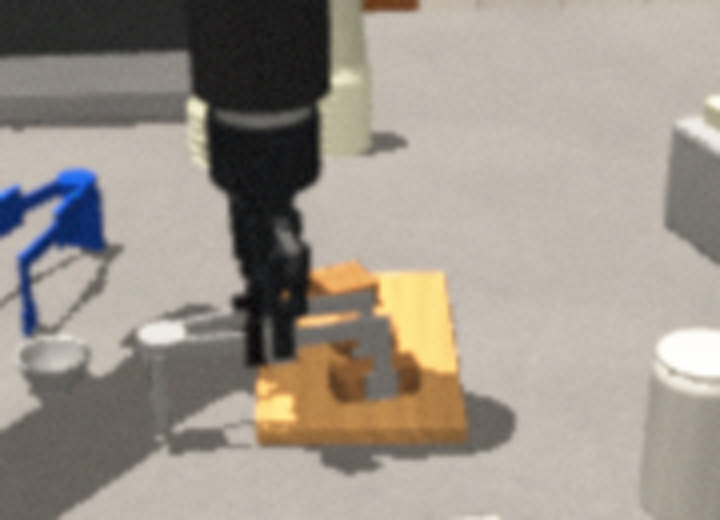

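Request:
play_rows(
  increments=[-0.5, 1, 0, 0, 0, 0, 0.1, -0.8, 1.5, 0, 0, 0, 0, 0.08, -0.8, 1.5, 0, 0, 0, 0, 0.06, -0.8, 1.5, 0, 0, 0, 0, 0.04, -0.8, 1.5, 0, 0, 0, 0, 0.02, -0.8, 1.5, 0, 0, 0, 0, 0, -0.8, 1.5, 0, 0, 0, 0, -0.05, -0.8, 1.5, 0, 0, 0, 0, -0.1],
  grip_force=25,
)

```text
time: 10.7
position: [0.454, 0.1969, 0.0761]
tool_rot: [0.548, -0.543, 0.448, -0.453]
contact_force: [-0.1, -1.0, 1.4]
opening: 0.496
```

```bash
python3 - <<'E'
from h import *
o=telemetry.get_obs(); print(o["time"],o["position"],Rm(o).round(3),o["contact_force"],o["torque"],o["opening"]*85)
im=vision.grab_frame("wrist"); crop(im,200,20,440,200,3.3,"pics/j_wrist.png")
E
```

```text
10.7 [0.45403824 0.19689555 0.0761246 ] [[ 0.189  0.01   0.982]
 [-0.982  0.     0.189]
 [ 0.002 -1.     0.01 ]] [-0.08911031 -0.97777979  1.41910078] [-0.10100996  0.13112059 -0.02690665] 42.19163804916757
```

View pics/j_wrist.png

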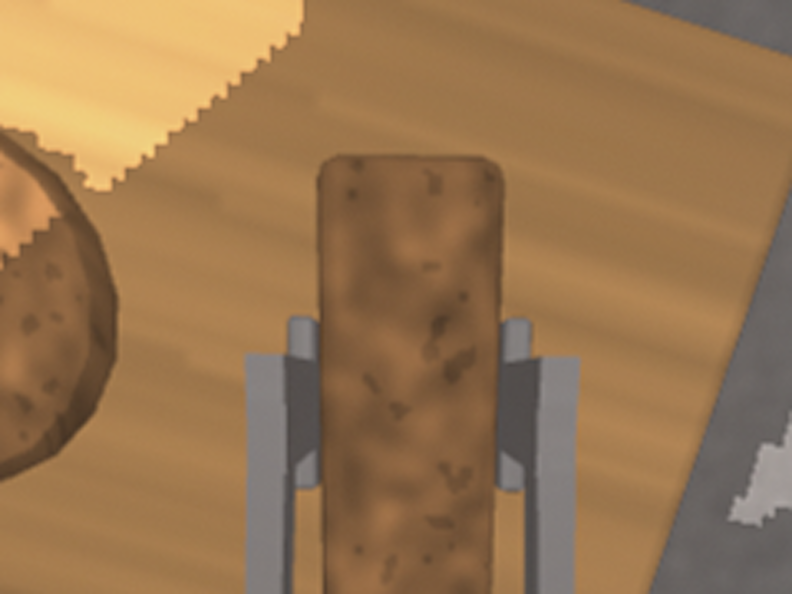

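Request:
play_rows(
  increments=[0, 0, 0, 0, 0, 0, -0.2, 0, -1, 0, 0, 0, 0, -0.2, 0, -3, 0, 0, 0, 0, -0.2, 0, -8, 0, 0, 0, 0, -0.2, 0, -20, 0, 0, 0, 0, -0.2, 0, -40, 0, 0, 0, 0, -0.2, 0, -60, 0, 0, 0, 0, -0.2, 0, -75, 0, 0, 0, 0, -0.2],
  grip_force=25,
)

```text
time: 11.75
position: [0.4535, 0.197, 0.153]
tool_rot: [0.548, -0.542, 0.448, -0.453]
contact_force: [-0.1, -0.6, -1.8]
opening: 0.499
```

```bash
python3 - <<'E'
from h import *
o=telemetry.get_obs(); print(o["time"],o["position"],Rm(o).round(3),o["contact_force"],o["torque"],o["opening"]*85)
im=vision.grab_frame("wrist"); cv2.imwrite("pics/k_wrist.png",im[:,:,::-1])
im=vision.grab_frame("side"); crop(im,220,100,400,250,4,"pics/k_side.png")
d=cv2.imread("pics/d_wrist.png")[:,:,::-1]; crop(d,440,0,640,240,2.5,"pics/d2.png")
E
```

```text
11.75 [0.45354208 0.19704674 0.1529514 ] [[ 0.189  0.012  0.982]
 [-0.982  0.001  0.189]
 [ 0.001 -1.     0.012]] [-0.05798915 -0.59484465 -1.7597425 ] [-0.06888445  0.00676952  0.00600344] 42.44977851779394
```

View pics/k_wrist.png

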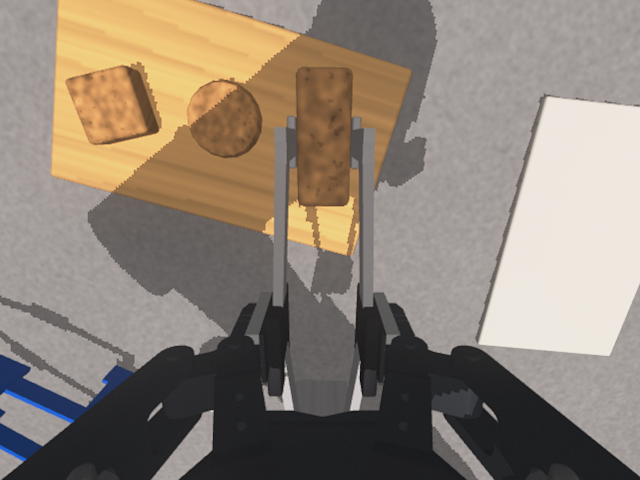

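View pics/k_side.png

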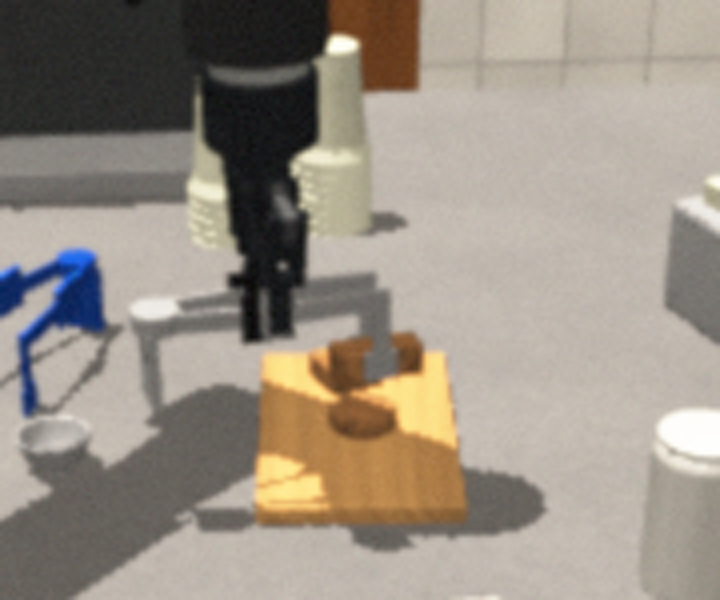

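View pics/d2.png

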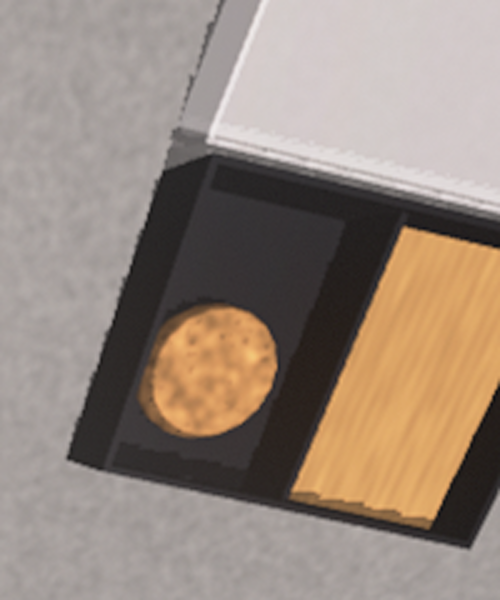

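```bash
cat >> h.py <<'E'
def camT(pos,Rt):
    c=vision.get_calibration("wrist"); T=np.eye(4);T[:3,:3]=Rt;T[:3,3]=pos
    return c["camera_matrix"],np.linalg.inv(T@c["tool_from_camera"])
E
python3 - <<'E'
from h import *
# pose at d
C=camT([ 0.43201582,-0.03521365,0.23900328],R.from_quat([-.524,.474,-.476,.525]).as_matrix())
f=lambda x,y:(x/2.5+440,y/2.5)
nl,nr,fl=[ray(C,f(*p),.035) for p in((105,467),(470,547),(212,155))]
print(nl,nr,fl,np.linalg.norm(nl-nr),np.linalg.norm(nl-fl))
e=fl-nl; y=np.degrees(np.arctan2(e[1],e[0])); e2=nr-nl; print(y,np.degrees(np.arctan2(e2[0],-e2[1])))
c=fl+(nr-nl)/2+(nl-fl)/2; print("box",c)
yy=np.radians(y); print("empty",c[:2]+ -0.0405*np.array([-np.sin(yy),np.cos(yy)]))
for z in(.004,.016,.028): print(z,[ray(C,f(*p),z)[:2].round(3).tolist() for p in((405,227),(290,497),(430,527))])
E
```

```text
[ 0.47674916 -0.19161313  0.035     ] [ 0.45918264 -0.3490283   0.035     ] [ 0.58975468 -0.20269461  0.035     ] 0.1583922909588821 0.11354755695628534
-5.600597218078752 -6.3674973574231215
box [ 0.52446866 -0.27586146  0.035     ]
empty [ 0.52051613 -0.31616813]
0.004 [[0.579, -0.303], [0.469, -0.291], [0.462, -0.358]]
0.016 [[0.577, -0.294], [0.47, -0.283], [0.463, -0.347]]
0.028 [[0.575, -0.285], [0.471, -0.274], [0.465, -0.336]]
```

Request:
play_rows(
  increments=[8, 0, -2, 0, 0.3, 0, -0.2, 25, -1, -5, 0, 0.8, 0, -0.2, 52, -1, -11, 0, 1.8, 0, -0.2, 85, -1, -18, 0, 3, 0, -0.2, 122, -1, -25, 0, 4.2, 0, -0.2, 160, -1, -33, 0, 5.5, 0, -0.2, 200, -1, -41, 0, 6.8, 0, -0.2, 240, -1, -50, 0, 8.2, 0, -0.2],
)

```text
time: 12.85
position: [0.4494, -0.0499, 0.1534]
tool_rot: [0.515, -0.507, 0.486, -0.491]
contact_force: [1.1, 0.0, -1.2]
opening: 0.494
```

```bash
python3 - <<'E'
from h import *
o=telemetry.get_obs(); Rt=Rm(o); print(o["time"],o["position"],Rt.round(3),o["contact_force"],o["opening"]*85)
d=np.array([.4468,-.3065,.145])-o["position"]; print((Rt.T@d*1000).round(1), np.degrees(np.arctan2(Rt[1,2],Rt[0,2]))+6)
E
```

```text
12.85 [ 0.44939566 -0.04993996  0.15342094] [[ 0.045  0.013  0.999]
 [-0.999  0.002  0.045]
 [-0.002 -1.     0.013]] [ 1.05550771  0.00920484 -1.20281231] 42.00004057711516
[256.2   7.8 -14.3] 8.595934583894131
```

Request:
play_rows(
  increments=[40, 0, -2, 0, 1.4, 0, -0.2, 78, 0, -4, 0, 2.7, 0, -0.2, 112, 0, -6, 0, 3.9, 0, -0.2, 140, 0, -9, 0, 5, 0, -0.2, 162, 0, -12, 0, 6.5, 0, -0.2, 176, 0, -14, 0, 7.8, 0, -0.2, 182, 0, -14, 0, 8.5, 0, -0.2, 184, 0, -14, 0, 8.6, 0, -0.2],
)

```text
time: 13.85
position: [0.4436, -0.2345, 0.1528]
tool_rot: [-0.477, 0.469, -0.523, 0.528]
contact_force: [-0.0, -0.2, -0.9]
opening: 0.497
```

```bash
python3 - <<'E'
from h import *
o=telemetry.get_obs(); Rt=Rm(o); print(o["time"],o["position"],o["tool_rot"],Rt.round(3),o["contact_force"],o["opening"]*85)
im=vision.grab_frame("wrist"); cv2.imwrite("pics/l_wrist.png",im[:,:,::-1])
crop(im,290,0,570,250,2.4,"pics/l1.png")
im=vision.grab_frame("side"); crop(im,260,200,460,390,4,"pics/l_side.png")
E
```

```text
13.85 [ 0.44364244 -0.234453    0.15284748] [-0.47696836  0.46916595 -0.52320014  0.52786941] [[-0.105  0.013  0.994]
 [-0.994  0.002 -0.105]
 [-0.004 -1.     0.012]] [-0.04645116 -0.1799305  -0.94833907] 42.26535640390156
```

View pics/l_wrist.png

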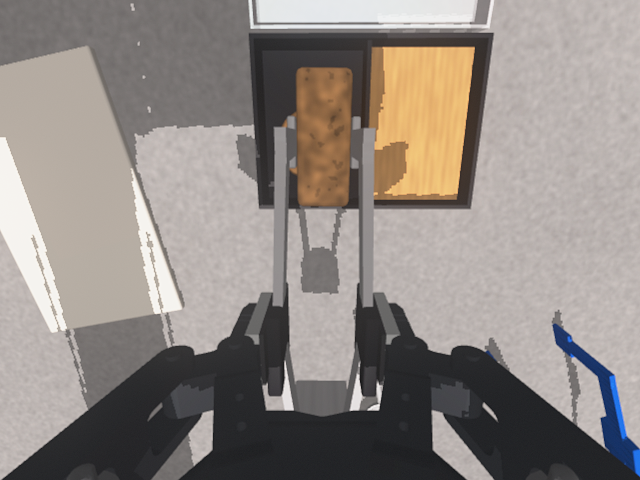

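View pics/l1.png

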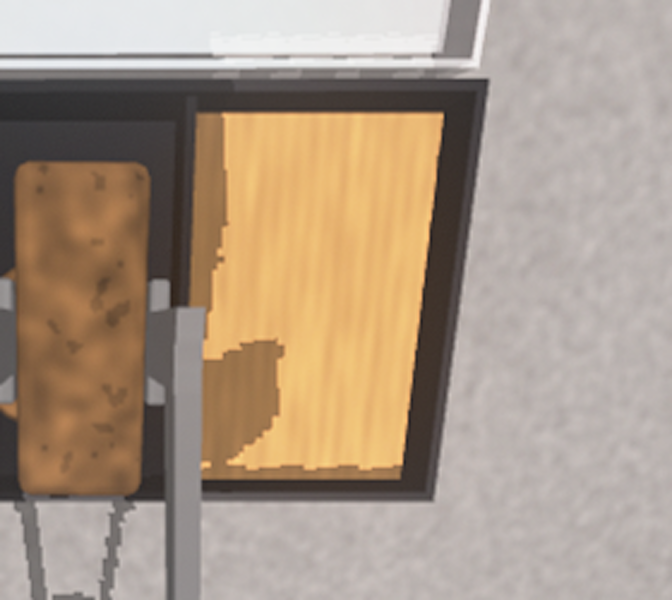

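View pics/l_side.png

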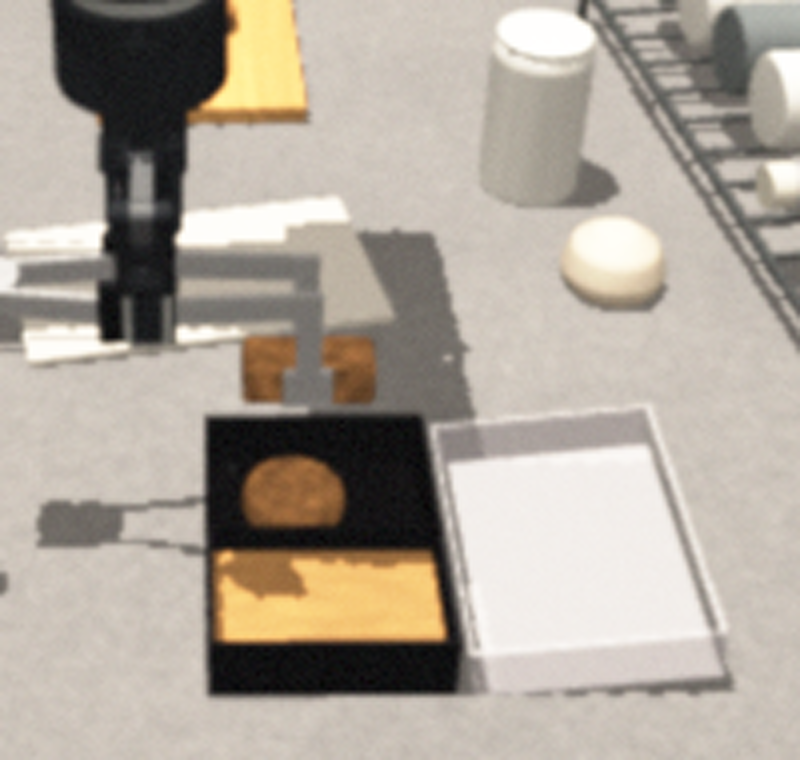

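```bash
python3 - <<'E'
from h import *
from scipy.optimize import least_squares
o=telemetry.get_obs(); C=cam("wrist",o)
f=lambda x,y:(x/2.4+290,y/2.4)
obs=[(250,34),f(488,80),f(432,499),(260,207.5)]
loc=np.array([[58,79.5],[58,-79.5],[-58,-79.5],[-58,79.5]])/1000
def W(p,l,z):
    c,s=np.cos(p[2]),np.sin(p[2]); l=np.atleast_2d(l); return np.c_[p[0]+c*l[:,0]-s*l[:,1],p[1]+s*l[:,0]+c*l[:,1],np.full(len(l),z)]
r=least_squares(lambda p:(proj(C,W(p,loc,.035))-obs).ravel(),[.52,-.276,-.1]); p=r.x
print("box",p[:2],np.degrees(p[2]),r.fun.round(1))
em=W(p,[0,-.039],0)[0]; print("empty",em)
for z in (.004,.01,.014,.018,.022,.028):
    print(z,((proj(C,W(p,np.array([[55,-76.5],[-55,-76.5]])/1000,z))-[290,0])*2.4).round(0).tolist())
yaw=p[2]; 
Rt=Rm(o); print("toolyaw",np.degrees(np.arctan2(Rt[1,2],Rt[0,2])))
# bar in tool: px corners top
c=vision.get_calibration("wrist");K=c["camera_matrix"];T=c["tool_from_camera"]
def tray(uv,y):
    d=T[:3,:3]@np.linalg.inv(K)@np.array([*uv,1.]); oo=T[:3,3]; return (oo+d*(y-oo[1])/d[1])*1000
for q in((15,163),(149,163),(20,494),(141,494)): print(tray(f(*q),.036).round(1))
# side view of card front edge & shadows
S=cam("side")
for z in (.004,.01,.016,.022,.028):
    print(z,((proj(S,W(p,np.array([[55,-76.5],[-55,-76.5],[55,-1.5],[-55,-1.5]])/1000,z))-[260,200])*4).round(0).tolist())
print(((proj(S,W(p,np.array([[58,-76.5],[-58,-76.5]])/1000,.035))-[260,200])*4).round(0).tolist())
E
```

```text
box [ 0.5249486  -0.27502191] -6.016309319076826 [-0.4 -0.7  0.4 -0.3  0.4  0.6 -0.4  1. ]
empty [ 0.52086095 -0.3138071   0.        ]
0.004 [[429.0, 120.0], [388.0, 474.0]]
0.01 [[437.0, 115.0], [395.0, 477.0]]
0.014 [[443.0, 112.0], [399.0, 479.0]]
0.018 [[449.0, 108.0], [404.0, 481.0]]
0.022 [[455.0, 105.0], [408.0, 483.0]]
0.028 [[464.0, 99.0], [416.0, 487.0]]
toolyaw -5.974321109852228
[-11.1  36.  107.1]
[ 13.8  36.  107. ]
[-11.6  36.   44.7]
[13.7 36.  44.6]
0.004 [[447.0, 684.0], [211.0, 685.0], [428.0, 566.0], [209.0, 567.0]]
0.01 [[448.0, 675.0], [211.0, 676.0], [429.0, 558.0], [209.0, 558.0]]
0.016 [[449.0, 666.0], [211.0, 667.0], [430.0, 549.0], [209.0, 550.0]]
0.022 [[450.0, 657.0], [211.0, 659.0], [431.0, 540.0], [209.0, 541.0]]
0.028 [[452.0, 648.0], [211.0, 649.0], [432.0, 531.0], [209.0, 532.0]]
[[459.0, 638.0], [205.0, 639.0]]
```

Request:
play_rows(
  increments=[15, 0, 2, 0, 0, 0, -0.2, 38, 4, 5, 0, 0, 0, -0.2, 60, 12, 8, 0, 0, 0, -0.2, 70, 22, 8.6, 0, 0, 0, -0.2, 70, 36, 8.6, 0, 0, 0, -0.2, 70, 50, 8.6, 0, 0, 0, -0.2, 70, 60, 8.6, 0, 0, 0, -0.2, 70, 63, 8.6, 0, 0, 0, -0.2],
)

```text
time: 14.95
position: [0.4457, -0.304, 0.0889]
tool_rot: [-0.477, 0.47, -0.523, 0.527]
contact_force: [-0.0, 0.7, -0.9]
opening: 0.496
```

```bash
python3 - <<'E'
from h import *
o=telemetry.get_obs(); Rt=Rm(o); print(o["time"],o["position"],Rt.round(3),o["contact_force"],o["torque"],o["opening"]*85)
im=vision.grab_frame("wrist"); cv2.imwrite("pics/m_wrist.png",im[:,:,::-1])
im=vision.grab_frame("side"); crop(im,260,200,460,390,4,"pics/m_side.png")
E
```

```text
14.95 [ 0.44566447 -0.30395899  0.08886917] [[-0.103  0.012  0.995]
 [-0.995  0.003 -0.103]
 [-0.004 -1.     0.011]] [-0.01269856  0.68519379 -0.87353946] [ 0.04684426 -0.02649342 -0.00278138] 42.1608987734481
```

View pics/m_wrist.png

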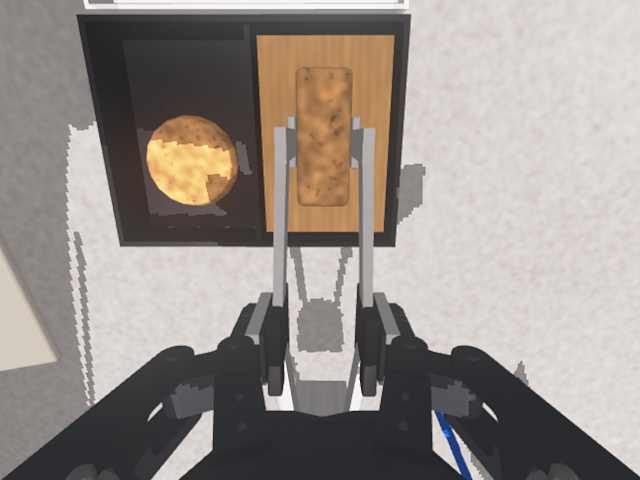

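View pics/m_side.png

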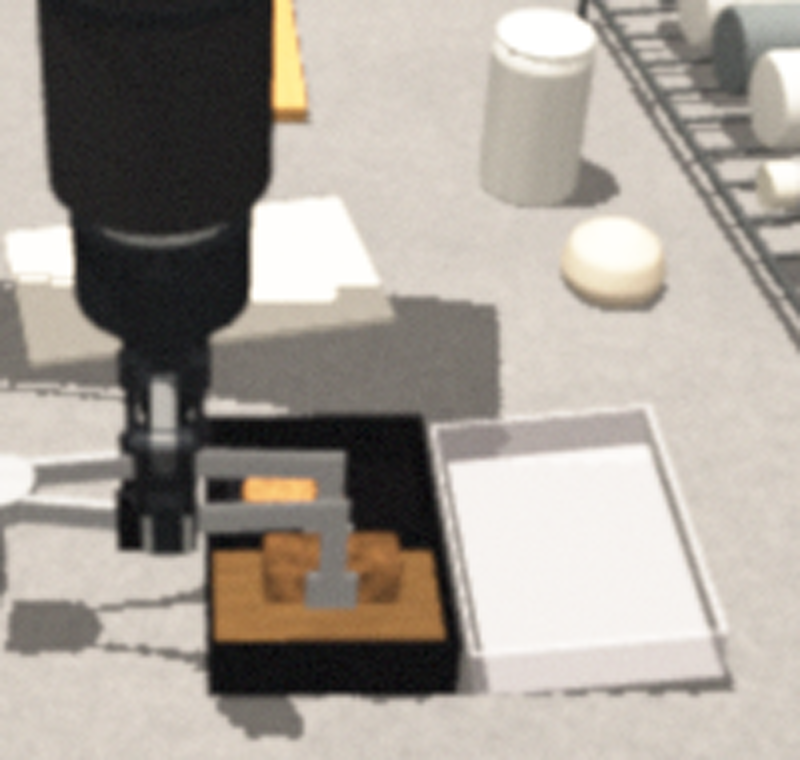

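Request:
play_rows(
  increments=[0, 2, 0, 0, 0, 0, -0.2, 0, 4, 0, 0, 0, 0, -0.2, 0, 5.5, 0, 0, 0, 0, -0.2, 0, 7, 0, 0, 0, 0, -0.2, 0, 8, 0, 0, 0, 0, -0.2, 0, 9, 0, 0, 0, 0, -0.2, 0, 9, 0, 0, 0, 0, -0.2, 0, 9, 0, 0, 0, 0, -0.2],
)

```text
time: 16.05
position: [0.4461, -0.3042, 0.0807]
tool_rot: [-0.477, 0.469, -0.523, 0.528]
contact_force: [-0.2, -0.2, -1.0]
opening: 0.496
```

Request:
play_rows(
  increments=[0, 0.3, 0, 0, 0, 0, -0.2, 0, 0.6, 0, 0, 0, 0, -0.2, 0, 0.9, 0, 0, 0, 0, -0.2, 0, 1.2, 0, 0, 0, 0, -0.2, 0, 1.5, 0, 0, 0, 0, -0.2, 0, 1.5, 0, 0, 0, 0, -0.2, 0, 1.5, 0, 0, 0, 0, -0.2, 0, 1.5, 0, 0, 0, 0, -0.2],
)

```text
time: 17.05
position: [0.4461, -0.3043, 0.0793]
tool_rot: [-0.477, 0.47, -0.523, 0.528]
contact_force: [0.2, -0.3, -0.6]
opening: 0.493
```

Request:
play_rows(
  increments=[0, 0.3, 0, 0, 0, 0, -0.2, 0, 0.6, 0, 0, 0, 0, -0.2, 0, 0.9, 0, 0, 0, 0, -0.2, 0, 1.2, 0, 0, 0, 0, -0.2, 0, 1.5, 0, 0, 0, 0, -0.2, 0, 1.5, 0, 0, 0, 0, -0.2, 0, 1.5, 0, 0, 0, 0, -0.2, 0, 1.5, 0, 0, 0, 0, -0.2],
)

```text
time: 18.05
position: [0.4462, -0.3042, 0.0778]
tool_rot: [-0.477, 0.469, -0.523, 0.528]
contact_force: [0.5, -0.4, -0.7]
opening: 0.495
```

Request:
play_rows(
  increments=[0, 0.3, 0, 0, 0, 0, -0.2, 0, 0.6, 0, 0, 0, 0, -0.2, 0, 0.9, 0, 0, 0, 0, -0.2, 0, 1.2, 0, 0, 0, 0, -0.2, 0, 1.5, 0, 0, 0, 0, -0.2, 0, 1.5, 0, 0, 0, 0, -0.2, 0, 1.5, 0, 0, 0, 0, -0.2, 0, 1.5, 0, 0, 0, 0, -0.2],
)

```text
time: 19.05
position: [0.4462, -0.3043, 0.0765]
tool_rot: [-0.477, 0.47, -0.523, 0.528]
contact_force: [-2.4, 0.0, 1.2]
opening: 0.493
```

```bash
python3 - <<'E'
from h import *
o=telemetry.get_obs(); Rt=Rm(o); print(o["time"],o["position"],Rt.round(3),o["contact_force"],o["torque"],o["opening"]*85)
im=vision.grab_frame("side"); crop(im,300,300,400,390,8,"pics/n_side.png")
E
```

```text
19.05 [ 0.44621646 -0.30433732  0.07648913] [[-0.103  0.013  0.995]
 [-0.995  0.002 -0.104]
 [-0.003 -1.     0.013]] [-2.38064674  0.04418187  1.2356527 ] [0.11088537 0.33677888 0.03148105] 41.947261815297175
```

View pics/n_side.png

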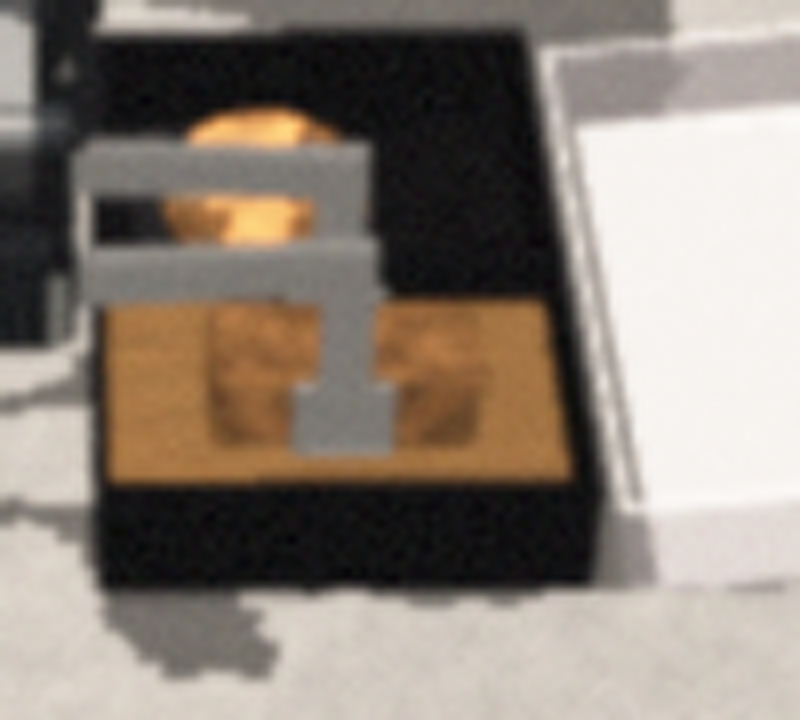

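```bash
python3 - <<'E'
from h import *
S=cam("side")
print(ray(S,(260,343),.006), ray(S,(181,352),.006))
o=telemetry.get_obs(); print("heel",o["position"]+Rm(o)@[0,.056,-.082])
im=vision.grab_frame("side"); crop(im,160,240,400,390,3.3,"pics/o_side.png")
o=telemetry.get_obs(); print(o["contact_force"],o["torque"])
E
```

```text
[ 0.36671459 -0.26452822  0.006     ] [ 0.21473566 -0.27146585  0.006     ]
heel [ 0.36537632 -0.29571968  0.01943276]
[-1.53027757 -0.73409189  1.83332342] [0.12142786 0.35693467 0.04098027]
```

View pics/o_side.png

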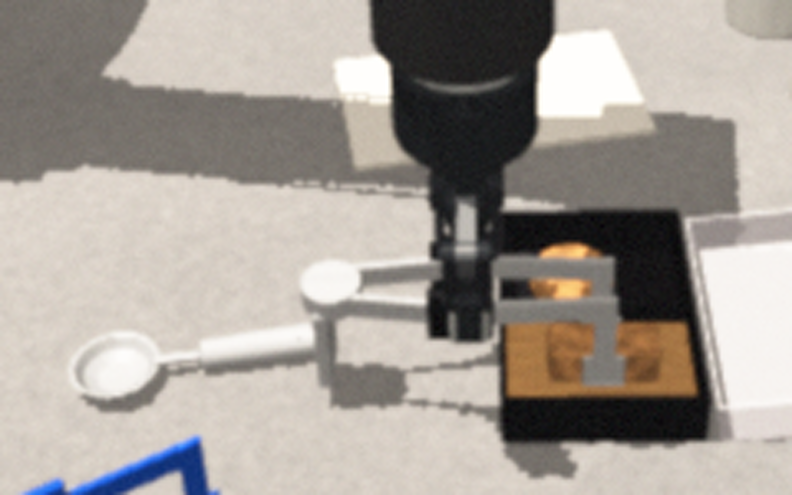

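Request:
play_rows(
  increments=[0, 0.3, 0, 0, 0, 0, -0.2, 0, 0.6, 0, 0, 0, 0, -0.2, 0, 0.9, 0, 0, 0, 0, -0.2, 0, 0.9, 0, 0, 0, 0, -0.2, 0, 0.9, 0, 0, 0, 0, -0.2, 0, 0.9, 0, 0, 0, 0, -0.2, 0, 0.9, 0, 0, 0, 0, -0.2, 0, 0.9, 0, 0, 0, 0, -0.2],
)

```text
time: 20.15
position: [0.4462, -0.3044, 0.0756]
tool_rot: [-0.477, 0.47, -0.523, 0.528]
contact_force: [-3.0, 0.5, 3.3]
opening: 0.496
```

```bash
python3 - <<'E'
from h import *
o=telemetry.get_obs(); Rt=Rm(o); print(o["time"],o["position"],Rt.round(4),o["contact_force"],o["torque"],o["opening"]*85)
im=vision.grab_frame("wrist"); crop(im,60,0,430,260,2.1,"pics/p_wrist.png")
o=telemetry.get_obs(); print(o["contact_force"],o["torque"])
E
```

```text
20.15 [ 0.44622608 -0.30442214  0.07560078] [[-0.1036  0.013   0.9945]
 [-0.9946  0.0019 -0.1036]
 [-0.0033 -0.9999  0.0127]] [-3.04187536  0.51006248  3.30762945] [0.0052223  0.71820212 0.00744972] 42.13803928756466
[-2.24058196  0.10121059  4.47706289] [-0.05468693  0.7177509  -0.04783816]
```

View pics/p_wrist.png

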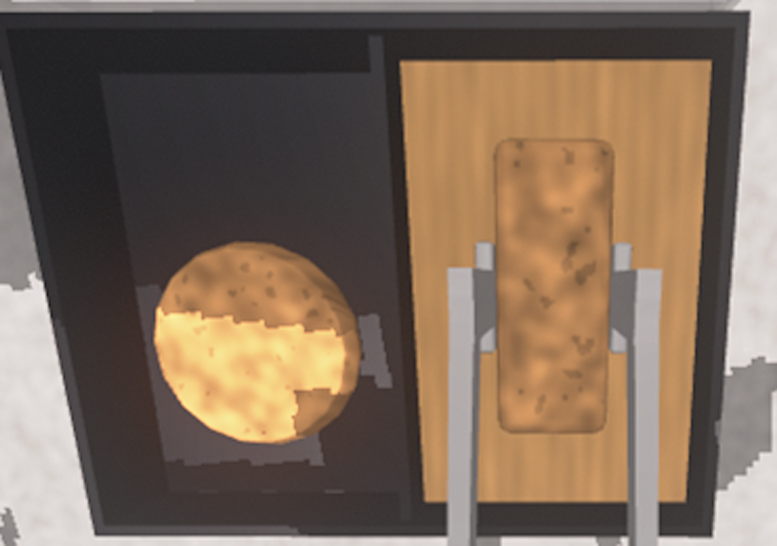

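Request:
play_rows(
  increments=[0, -0.3, 0, 0, 0, 0, -0.2, 0, -0.6, 0, 0, 0, 0, -0.2, 0, -0.6, 0, 0, 0, 0, -0.1, 0, -0.6, 0, 0, 0, 0, -0.02, 0, -0.6, 0, 0, 0, 0, 0.02, 0, -0.6, 0, 0, 0, 0, 0.06, 0, -0.6, 0, 0, 0, 0, 0.1, 0, -0.6, 0, 0, 0, 0, 0.12],
)

```text
time: 21.2
position: [0.4462, -0.3044, 0.0761]
tool_rot: [-0.477, 0.47, -0.523, 0.528]
contact_force: [-0.0, -0.5, -0.4]
opening: 0.56
```

```bash
python3 - <<'E'
from h import *
o=telemetry.get_obs(); Rt=Rm(o); print(o["time"],o["position"],Rt.round(4),o["contact_force"],o["torque"],o["opening"]*85)
im=vision.grab_frame("wrist"); crop(im,60,0,430,260,2.1,"pics/q_wrist.png")
im=vision.grab_frame("side"); crop(im,300,300,400,390,8,"pics/q_side.png")
o=telemetry.get_obs(); print(o["contact_force"],o["torque"])
E
```

```text
21.2 [ 0.44617377 -0.3043747   0.07613607] [[-0.1036  0.0128  0.9945]
 [-0.9946  0.0021 -0.1036]
 [-0.0034 -0.9999  0.0125]] [-0.04761408 -0.48862748 -0.38780589] [-0.00793345  0.03022132  0.00376756] 47.599826060523284
[-0.09046374  0.13183594 -1.69187818] [-0.01854717  0.04494138  0.02703311]
```

View pics/q_wrist.png

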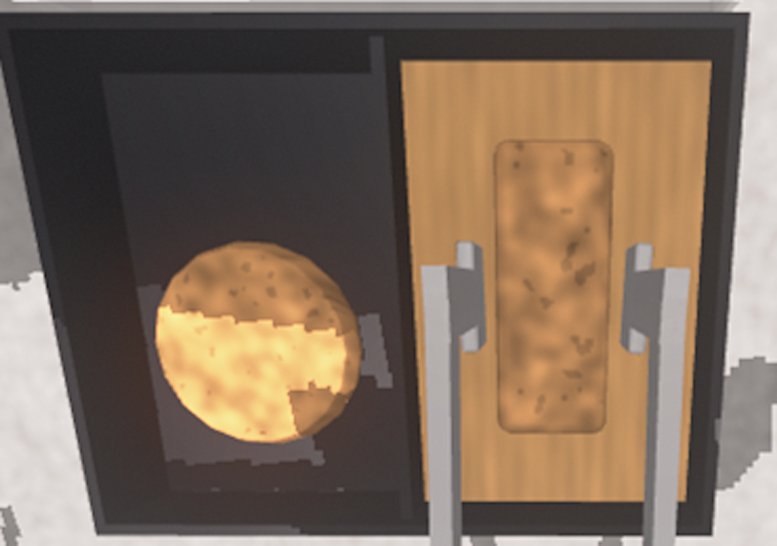

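View pics/q_side.png

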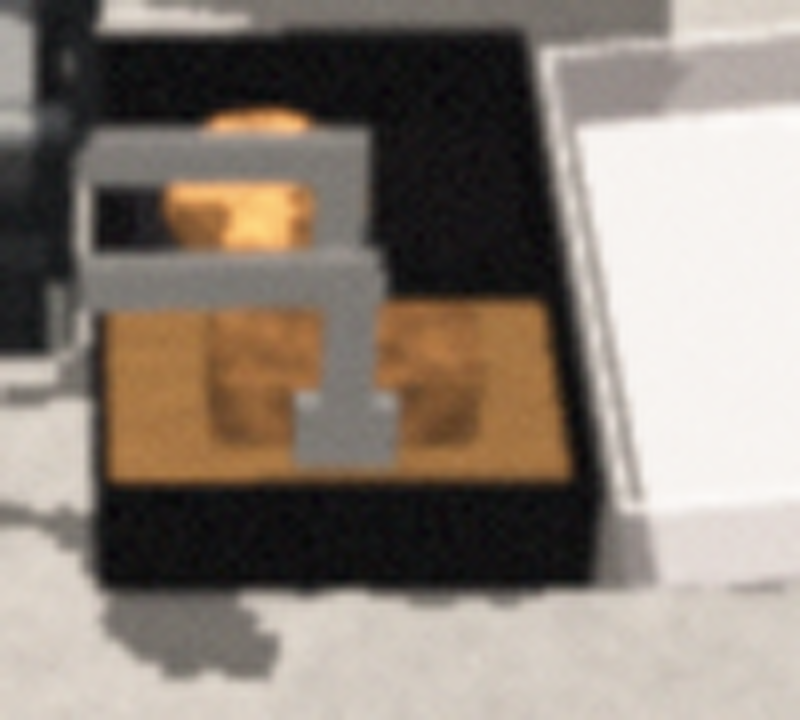

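Request:
play_rows(
  increments=[0, -2, 0, 0, 0, 0, 0.12, 0, -6, 0, 0, 0, 0, 0.12, 0, -14, 0, 0, 0, 0, 0.12, 0, -26, 0, 0, 0, 0, 0.12, 0, -42, 0, 0, 0, 0, 0.15, 0, -60, 0, 0, 0, 0, 0.2, 0, -76, 0, 0, 0, 0, 0.25, 0, -85, 0, 0, 0, 0, 0.29],
)

```text
time: 22.3
position: [0.4455, -0.3048, 0.1629]
tool_rot: [-0.478, 0.469, -0.522, 0.528]
contact_force: [-0.2, 0.4, -0.6]
opening: 0.642
```

```bash
python3 - <<'E'
from h import *
o=telemetry.get_obs(); Rt=Rm(o); print(o["time"],o["position"],Rt.round(4),o["contact_force"],o["opening"]*85)
im=vision.grab_frame("wrist"); cv2.imwrite("pics/r_wrist.png",im[:,:,::-1])
d=np.array([.4873,-.0254,.150])-o["position"]; print((Rt.T@d*1000).round(1), np.degrees(np.arctan2(Rt[1,2],Rt[0,2])))
E
```

```text
22.3 [ 0.44545522 -0.30475396  0.16286096] [[-0.1036  0.0146  0.9945]
 [-0.9946  0.0014 -0.1036]
 [-0.0029 -0.9999  0.0144]] [-0.19916125  0.42867214 -0.6362595 ] 54.60409178913495
[-282.1   13.9   12.5] -5.948292336073607
```

View pics/r_wrist.png

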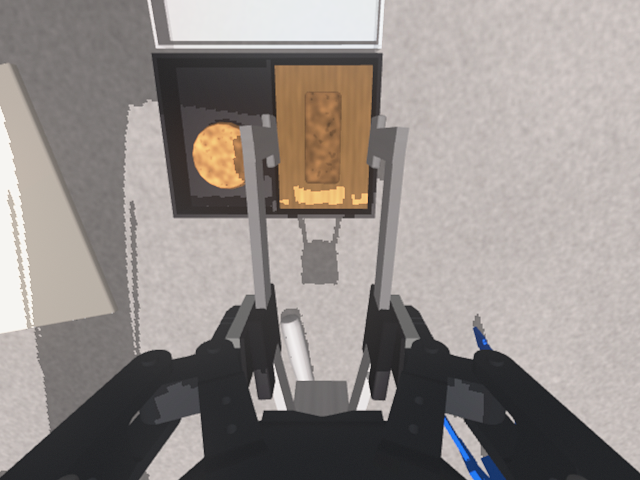

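Request:
play_rows(
  increments=[-20, 0, 1, 0, -1, 0, 0.29, -60, 0, 3, 0, -2.4, 0, 0.29, -110, 4, 5, 0, -4.4, 0, 0.29, -160, 8, 7, -0.1, -6.4, 0, 0.29, -210, 11, 9, -0.2, -8.4, 0, 0.29, -255, 14, 11, -0.3, -10, 0, 0.29, -278, 14, 12.5, -0.3, -11.2, 0, 0.29, -282, 14, 12.5, -0.3, -11.2, 0, 0.29],
)

```text
time: 23.35
position: [0.4874, -0.0245, 0.15]
tool_rot: [0.525, -0.521, 0.474, -0.478]
contact_force: [0.6, 0.4, -1.0]
opening: 0.646
```

```bash
python3 - <<'E'
from h import *
o=telemetry.get_obs(); Rt=Rm(o); print(o["time"],o["position"],Rt.round(4),o["contact_force"],o["opening"]*85)
im=vision.grab_frame("wrist"); cv2.imwrite("pics/s_wrist.png",im[:,:,::-1])
C=cam("wrist",o)
d=np.array([.4873,-.0254,.068])-o["position"]; print((Rt.T@d*1000).round(1), np.degrees(np.arctan2(Rt[1,2],Rt[0,2])))
c,s=np.cos(np.radians(5.3)),np.sin(np.radians(5.3))
print([proj(C,[.4873+c*a-s*b,-.0254+s*a+c*b,.008]).round(0).tolist() for a,b in((.11,.065),(.11,-.065),(-.11,-.065),(-.11,.065))])
E
```

```text
23.35 [ 0.48740654 -0.02447221  0.1500478 ] [[ 9.380e-02  9.200e-03  9.955e-01]
 [-9.956e-01  8.000e-04  9.380e-02]
 [ 1.000e-04 -1.000e+00  9.300e-03]] [ 0.60099094  0.38656886 -1.04893788] 54.867732664281036
[ 0.9 82.  -1. ] 5.382938003560044
[[[236.0, 92.0]], [[410.0, 92.0]], [[391.0, 346.0]], [[254.0, 346.0]]]
```

View pics/s_wrist.png

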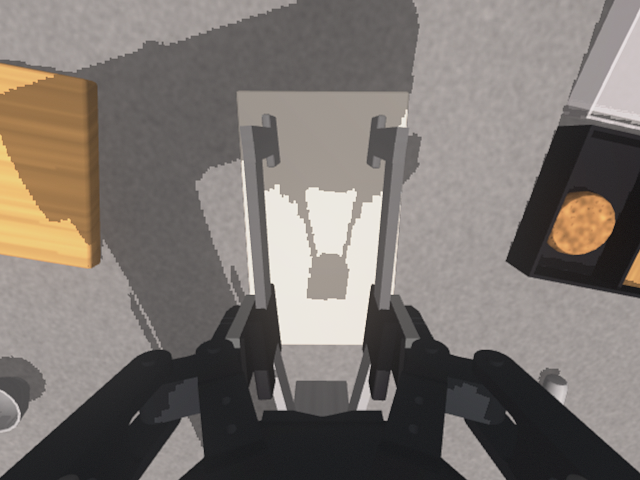

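Request:
play_rows(
  increments=[1, 12, -1, 0, 0, 0, 0.29, 1, 28, -1, 0, 0, 0, 0.29, 1, 45, -1, 0, 0, 0, 0.29, 1, 60, -1, 0, 0, 0, 0.29, 1, 72, -1, 0, 0, 0, 0.29, 1, 79, -1, 0, 0, 0, 0.29, 1, 82, -1, 0, 0, 0, 0.29, 1, 82, -1, 0, 0, 0, 0.29],
)

```text
time: 24.4
position: [0.4874, -0.0259, 0.0683]
tool_rot: [0.525, -0.52, 0.474, -0.479]
contact_force: [-0.3, -0.8, -0.9]
opening: 0.648
```

Request:
play_rows(
  increments=[0, 0.5, 0, 0, 0, 0, 0.29, 0, 1, 0, 0, 0, 0, 0.29, 0, 1.5, 0, 0, 0, 0, 0.29, 0, 2, 0, 0, 0, 0, 0.29, 0, 2.5, 0, 0, 0, 0, 0.29, 0, 3, 0, 0, 0, 0, 0.29, 0, 3, 0, 0, 0, 0, 0.29, 0, 3, 0, 0, 0, 0, 0.29],
)

```text
time: 25.4
position: [0.4875, -0.0259, 0.0654]
tool_rot: [0.525, -0.52, 0.474, -0.479]
contact_force: [0.1, -0.2, -0.9]
opening: 0.647
```

```bash
python3 - <<'E'
from h import *
o=telemetry.get_obs(); Rt=Rm(o); print(o["time"],o["position"],Rt.round(4),o["contact_force"],o["torque"],o["opening"]*85)
im=vision.grab_frame("side"); crop(im,220,180,400,310,4,"pics/t_side.png")
E
```

```text
25.4 [ 0.48745481 -0.02589283  0.06535101] [[ 9.290e-02  9.700e-03  9.956e-01]
 [-9.957e-01  7.000e-04  9.290e-02]
 [ 2.000e-04 -1.000e+00  9.800e-03]] [ 0.05795813 -0.15165743 -0.87304947] [0.00526424 0.03533456 0.01646797] 54.964321708098296
```

View pics/t_side.png

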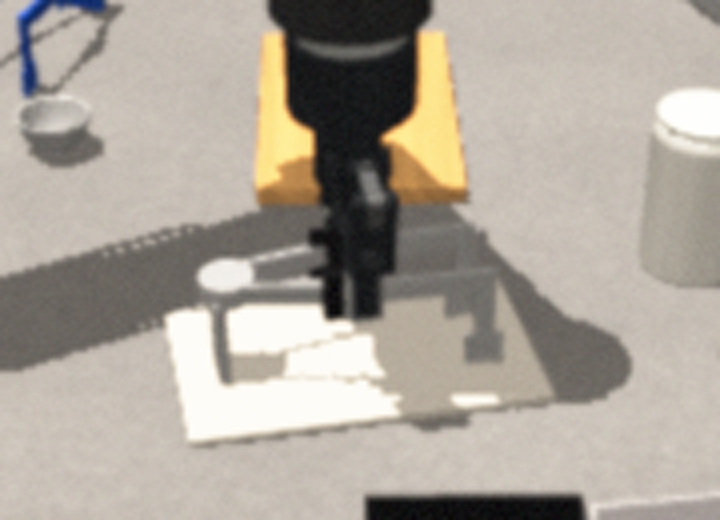

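Not touching yet; continue down.

Request:
play_rows(
  increments=[0, 0.3, 0, 0, 0, 0, 0.29, 0, 0.6, 0, 0, 0, 0, 0.29, 0, 0.9, 0, 0, 0, 0, 0.29, 0, 1.2, 0, 0, 0, 0, 0.29, 0, 1.5, 0, 0, 0, 0, 0.29, 0, 1.8, 0, 0, 0, 0, 0.29, 0, 1.8, 0, 0, 0, 0, 0.29, 0, 1.8, 0, 0, 0, 0, 0.29],
)

```text
time: 26.45
position: [0.4877, -0.0259, 0.0639]
tool_rot: [0.525, -0.52, 0.474, -0.479]
contact_force: [2.0, 1.0, 2.1]
opening: 0.645
```

Request:
play_rows(
  increments=[0, 0.3, 0, 0, 0, 0, 0.29, 0, 0.6, 0, 0, 0, 0, 0.29, 0, 0.9, 0, 0, 0, 0, 0.29, 0, 1, 0, 0, 0, 0, 0.29, 0, 1, 0, 0, 0, 0, 0.29, 0, 1, 0, 0, 0, 0, 0.29, 0, 1, 0, 0, 0, 0, 0.29, 0, 1, 0, 0, 0, 0, 0.29],
)

```text
time: 27.45
position: [0.4878, -0.0259, 0.0638]
tool_rot: [0.525, -0.52, 0.473, -0.479]
contact_force: [-3.1, 0.4, 7.1]
opening: 0.643
```

Request:
play_rows(
  increments=[0, 0, 0, 0, 0, 0, 0.33, 0, 0, 0, 0, 0, 0, 0.38, 0, 0, 0, 0, 0, 0, 0.44, 0, 0, 0, 0, 0, 0, 0.55, 0, 0, 0, 0, 0, 0, 0.7, 0, 0, 0, 0, 0, 0, 0.9, 0, 0, 0, 0, 0, 0, 1, 0, 0, 0, 0, 0, 0, 1],
)

```text
time: 28.45
position: [0.4878, -0.0259, 0.0638]
tool_rot: [0.525, -0.52, 0.473, -0.479]
contact_force: [-0.4, 0.1, -0.2]
opening: 1.001
```

```bash
python3 - <<'E'
from h import *
o=telemetry.get_obs(); Rt=Rm(o); print(o["time"],o["position"],Rt.round(4),o["contact_force"],o["opening"]*85)
im=vision.grab_frame("wrist"); cv2.imwrite("pics/u_wrist.png",im[:,:,::-1])
E
```

```text
28.45 [ 0.48782132 -0.02593547  0.06381189] [[ 9.310e-02  1.080e-02  9.956e-01]
 [-9.957e-01  6.000e-04  9.310e-02]
 [ 4.000e-04 -9.999e-01  1.090e-02]] [-0.410656    0.09428638 -0.24416156] 85.08635378318913
```

View pics/u_wrist.png

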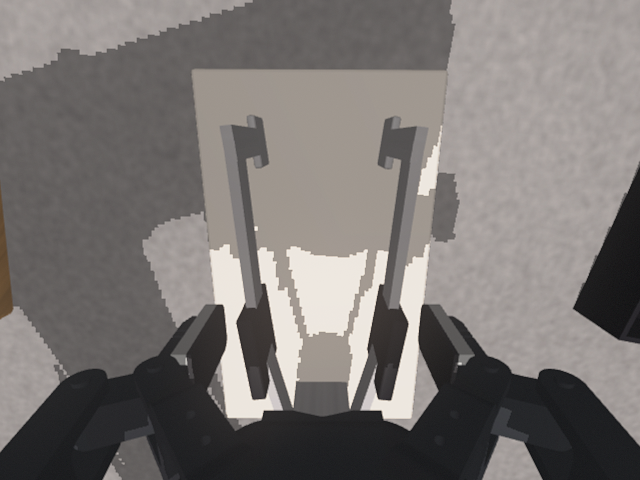

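Released, with the tongs standing and clear gaps on both sides. Retract straight up.

Request:
play_rows(
  increments=[0, -8, 0, 0, 0, 0, 1, 0, -22, 0, 0, 0, 0, 1, 0, -45, 0, 0, 0, 0, 1, 0, -75, 0, 0, 0, 0, 1, 0, -110, 0, 0, 0, 0, 1, 0, -145, -20, 0, 0, 0, 1, 0, -175, -40, 0, 0, 0, 1, 0, -185, -50, 0, 0, 0, 1],
)

```text
time: 29.5
position: [0.436, -0.0308, 0.2516]
tool_rot: [0.527, -0.518, 0.472, -0.48]
contact_force: [1.0, 0.5, -0.5]
opening: 1.003
```

```bash
python3 - <<'E'
from h import *
o=telemetry.get_obs(); print(o["time"],o["position"],o["contact_force"])
im=vision.grab_frame("wrist"); cv2.imwrite("pics/v_wrist.png",im[:,:,::-1])
im=vision.grab_frame("side"); crop(im,220,160,450,390,2.6,"pics/v_side.png")
E
```

```text
29.5 [ 0.43599945 -0.03083156  0.25161796] [ 0.99437986  0.54015736 -0.46603665]
```

View pics/v_wrist.png

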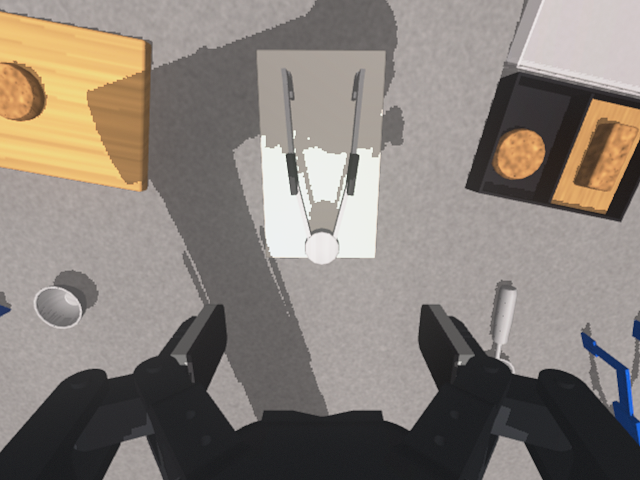

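View pics/v_side.png

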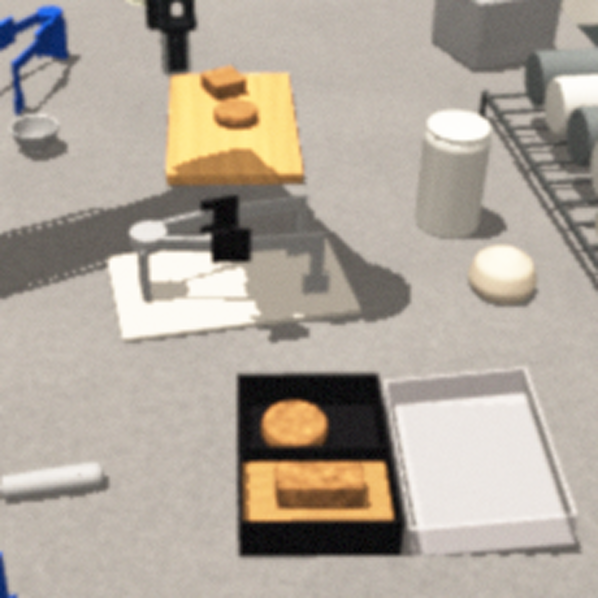

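The wrist view shows the tongs standing along the rest at (320,155) and the bar lying flat in the empty compartment at (608,155). The side view agrees, and everything else is where it was. I'll settle for one call, then hand in.

Request:
play_rows(
  increments=[0, 0, 0, 0, 0, 0, 1, 0, 0, 0, 0, 0, 0, 1, 0, 0, 0, 0, 0, 0, 1, 0, 0, 0, 0, 0, 0, 1, 0, 0, 0, 0, 0, 0, 1, 0, 0, 0, 0, 0, 0, 1, 0, 0, 0, 0, 0, 0, 1, 0, 0, 0, 0, 0, 0, 1],
)

```text
time: 30.6
position: [0.436, -0.0306, 0.2501]
tool_rot: [0.527, -0.519, 0.473, -0.479]
contact_force: [1.0, -0.0, -0.0]
opening: 1.001
```

```bash
python3 -c "
from bench import ctrl
print(ctrl.finish_job())"
```

```text
the job is handed in; nothing more can be done
None
```

The bar is in the takeaway box's empty compartment and the tongs are back on their white rest. The job was handed in at about 30.6 s of the 59 s allowed.

- **Lift:** I gripped the steel tongs by their pads and closed them on the bar at a 25 N grip. That was well under the 42 N per pad at which the bar crumbles.
- **Set down:** I lowered the bar until the force on the tool showed the card floor, which came to about 16 mm above the box's underside. The press peaked at roughly 5 N, under the 8 N limit. I eased it off, then opened the tongs slightly to let go.
- **Tongs back:** I lowered them until the rest pushed back with about 8 N and then opened the gripper. They stand along the rest with its long direction.

The last wrist and side pictures show the bar lying flat near the middle of the compartment and the tongs standing on the rest. The other things in those pictures look where they were, and the gripper is clear of everything.

The first board measurement was off by about 7 to 9 mm because the arm was still moving. I measured again before reaching for the bar. No other check failed or disagreed.

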